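# Put the spare pen cup away and close the tray divider on it

## Robot

A 6-joint arm with a two-finger parallel gripper is mounted at the origin on the work surface. World frame = base frame: x ahead of the robot, y to its left, z up, the work surface at z = 0. Lengths are in mm, angles in rad, forces in N, time in s.
With the tool pointing down it reaches from about 225 to 875 mm from the base axis. Payload 3.4 kg.
Tool frame: the origin (TCP) lies on the centre line of the jaws, within the pads' length; the fingertips stand robot.finger_overhang ahead of it and the grasp point (between the pads) lies 8 mm behind it (robot.finger_overhang is the distance from the TCP to the fingertips, in mm); z points along the fingers, y is the line along which they close (so a half turn about z gives the same grasp; the last joint's range is limited). The gripper opens to 85 mm and grips with 20 to 120 N. Pads are 22 mm wide; open, the fingers measure 114 mm over their backs; the gripper's body (76 mm by 85 mm) begins 54 mm behind the grasp point. The pads swing forward as they close: fully open they stand 13 mm farther back than shut.
Start: joints at [1.103, 0.276, 1.505, -0, 1.361, -0.121], TCP at [195.454, 540.795, 242.328] pointing down, gripper open.
Joint ranges: [-2.89, 2.89], [-0.75, 2.08], [0.22, 2.7], [-1.18, 4.32], [0.11, 2.71], [-2.7, 2.7]. Speed limits (rad/s): [2.57, 2.57, 3.14, 3.14, 3.14, 3.14].

## Interface

Orientations are given as a rotation vector (axis times angle).
In Python, from cell import robot, get_image, ticket gives the robot as it stands. The module is installed in compiled form; this text tells all that it offers.
- The arm moves only by the tool arm_command, never from a script. Its argument "plan" is a list of rows, each a list of 7 numbers: the turn, a rotation vector about the tool's x, y, z in degrees, then the shift along the tool's x, y, z in m, then the opening, from 0 (shut) to 1 (fully open). In form: [[rx, ry, rz, x, y, z, jaw], ...]. A call has 1 to 5 rows; each row shifts and turns the commanded pose from where the row before left it, along the tool's axes as they then stand; what a row does not reach is not made up. A row lasts 1/8 s, in which the tool goes at most 62.5 mm and 10.7 degrees, less where a joint would pass 70% of its speed; a pose out of reach is approached as far as the arm can. A call is refused whole if a number of a shift passes 0.0625 or a number of a turn 10.7, either way. A call with a gripper value outside its range is refused whole. The fingers move at their own pace and stop on an object; "newtons" is the grip in N (left out, the last holds). Time passes only in rows, so rows that do not move let the fingers close. It gives the time, the measured TCP pose, the force, the opening and the grip force at its end, in the units of the state.
- robot.sense(): the state, without advancing time (a new reading comes with each control period).
- get_image(name): name is "side" or "top" or "wrist"; returns a dict with "frame" (400x640x3 uint8, red, green, blue), "mtx" (3x3 intrinsics, pixels), "world_from_camera" (4x4, takes a point from camera to world coordinates); the wrist camera has in their place "hand_eye" (4x4, takes a point from camera to tool coordinates, whose origin is the TCP and whose axes are the flange's). Camera axes: x right, y up, looking along -z (the intrinsics and any distortion apply to the point x, -y, -z); pixel columns grow to the right and rows downward; lengths in mm; the calibration is good to about 2 mm. A picture is of the moment at which its call begins: read the wrist's pose just before it. There is no depth.
- ticket.hand_in(): hands the job in; it is judged then, once.
The state is a dict: "time": time; "joint_positions": joint angles; "joint_vel": joint speeds; "effort": joint torques, N m; "ee_pos": TCP position; "tool_rot": TCP orientation; "ft_force": force on the tool from outside, world axes, zero at the start; "ft_torque": the same for the moment, N m; "width": finger opening in mm; "grip_force": force on a finger pad.
Only numpy, scipy, OpenCV 4.12 (cv2) and the standard library are available. Lean on these libraries where they do the work, as an engineer would, in place of code of your own. Each camera call takes 0.05 s, during which the arm holds its last target. There are 200 camera calls.

## Task

The yellow pen cup has fallen over: first stand it upright on the desk and let go of it, then take it again and nest it all the way down inside its dark blue twin in the white organiser tray. Finally slide the tray's orange divider up to the cups until they stand snug, without play, between the divider and the tray's end wall. Leave everything else on the desk where it is.

Things in the scene. Friction and masses are not known exactly. Their poses are not given: they have to be found in the camera images.
- cup_fallen: Yellow cup, at first lying on its side on the desk. Round tapered pen cup, outer diameter 40 mm at the foot and 66 mm at the rim, 100 mm high, wall 2 mm, solid foot 30 mm thick (inner floor 30 mm above the underside), about 180 g. Origin: centre of the underside; +z points along the cup's axis to its mouth.
- cup_tray: Dark blue cup, same size, at first standing upright in the tray between divider and end wall, loose. Round tapered pen cup, outer diameter 40 mm at the foot and 66 mm at the rim, 100 mm high, wall 2 mm, solid foot 30 mm thick (inner floor 30 mm above the underside), about 180 g. Origin: centre of the underside; +z points along the cup's axis to its mouth.
- tray: White organiser tray fixed to the desk, 110 mm (its x) by 280 mm (its y), floor 5 mm thick, side walls (at x = +-50 to 55 mm) 20 mm high, end walls 20 mm high and 6 mm thick; the end wall meant in the goal is the one at its +y end, next to the blue cup. Origin: centre of the underside; z up.
- end_wall (a point): middle of the top edge of the inner face of the tray's +y end wall, 20 mm above the desk
- divider (a joint): position of the orange sliding divider along the tray, m: 0 = farthest from the end wall, grows towards it (tray +y), up to 0.14; stays where it is left, about 2 N to slide. The gap between the divider's face and the end wall is 0.175 m minus this value; a cup standing between them is about 44 mm across at the divider's height.
- divider_grip (a point): top centre of the divider's black grip, an upright block 26 mm (tray x) by 24 mm (tray y), its top 66 mm above the desk, free down to 16 mm above the desk (there a 60 mm wide orange foot plate); it stands 70 mm behind the divider's pushing face
- divider_face (a point): middle of the top edge of the divider's pushing face (orange panel 96 mm wide, 6 mm thick, top 20 mm above the desk)
- stapler: blue and black stapler, 140 x 38 x 57 mm, origin under its centre; bystander
- tape: grey desktop tape dispenser with a teal roll, 140 x 55 x 85 mm, origin under its centre; bystander
- notes: pale blue sticky-note block, 75 x 75 x 30 mm, origin under its centre; bystander
- calculator: grey desk calculator, 80 x 130 x 14 mm, origin under its centre; bystander
- pencils: straight-sided sky-blue pot holding four pencils, 80 mm across, pot 95 mm and pencils 156 mm high, origin under its centre; bystander
- punch: teal and black two-hole paper punch, 110 x 120 x 75 mm, origin under its centre; bystander
- mug: white mug, 80 mm across, 95 mm high, handle along its +y, origin under its centre; bystander
Mind the look-alikes: they are no part of the job. Several things look just like the cup_fallen: the one meant starts farthest from the robot's base.

How it is judged (in metres and radians):
On the way, in this order (a step that is already met when the one before it is completed fails the run):
1. the yellow cup stands upright on the desk, let go of (angle between cup_fallen's own z axis and vertical below 0.08 rad and height (world z) of cup_fallen below 0.006 m and contact force between the fingers and cup_fallen below 0.1 N), for 0.2 s.
2. the yellow cup is nested down in the blue cup, which stands in the tray, and is let go of (horizontal distance between cup_fallen and cup_tray below 0.006 m and z of cup_fallen in the frame of cup_tray between 0.02 and 0.036 m and angle between the z axis of cup_fallen and the z axis of cup_tray, either way round below 0.1 rad and angle between cup_tray's own z axis and vertical below 0.1 rad and z of cup_tray in the frame of tray between 0 and 0.012 m and x of cup_tray in the frame of tray between -0.04 and 0.04 m and contact force between the fingers and cup_fallen below 0.1 N), for 0.2 s.
3. the divider is closed up to the cups (value of joint divider above 0.125 m), for 0.2 s.
At the end, for the whole second after the job is handed in: Yellow cup fully down in the blue cup (origins 20 to 36 mm apart along it, 6 mm sideways, axes within 0.1 rad); blue cup upright (0.1 rad) on the tray floor between divider and end wall; divider joint above 0.125 (at most some 6 mm of play); all at rest and released (horizontal distance between cup_fallen and cup_tray below 0.006 m and z of cup_fallen in the frame of cup_tray between 0.02 and 0.036 m and angle between the z axis of cup_fallen and the z axis of cup_tray, either way round below 0.1 rad and angle between cup_tray's own z axis and vertical below 0.1 rad and z of cup_tray in the frame of tray between 0 and 0.012 m and x of cup_tray in the frame of tray between -0.04 and 0.04 m and y of cup_tray in the frame of tray between 0.1 and 0.125 m and value of joint divider above 0.125 m and linear speed of each of cup_fallen, cup_tray below 0.02 m/s); the robot touches nothing.
It fails at once if a bystander (stapler, tape dispenser, notes, calculator, pencil pot, punch or mug) is moved more than 30 mm (distance of any of stapler, tape, notes, calculator, pencils, punch, mug from where it was at the start of the episode above 0.03 m).
It also fails if it takes over 64 s, if anything falls off the work surface, if the arm or the gripper's body presses on something with over 40 N, if the wrist force passes 120 N, or if a joint passes its speed limit or range.

## Working session

There is one attempt and no reset: what is moved stays moved. The work goes in short steps, Python scripts to look and compute and a tool call to move; the robot and the scene stay as the last step left them, time stands still between calls to the robot, and variables do not carry over. Pictures are saved under pics/ and viewed, at most 10 in all, crops included, and the job is handed in when it is done.

Besides the shell and the picture viewer there is one more tool, called after "Call:" by a JSON object that holds its "op" and its "data". arm_command: Moves the arm, as the interface text tells. Its arguments: {"type":"object","properties":{"plan":{"type":"array"},"newtons":{"type":"number"}},"required":["plan"]}

```bash
mkdir -p pics; python3 - <<'E'
from cell import robot,get_image
import cv2,numpy as np
print(robot.finger_overhang); print(robot.sense())
for n in ["top","side"]:
    d=get_image(n); cv2.imwrite(f"pics/{n}0.png",d["frame"][:,:,::-1]); print(n,d["mtx"],d["world_from_camera"],[k for k in d])
d=get_image("wrist"); print(d["mtx"],d["hand_eye"],d.keys())
E
```

```text
11.0
{'time': 0.0, 'joint_positions': array([ 1.10303139e+00,  2.76580304e-01,  1.50616629e+00,  6.91233025e-06,
        1.36068795e+00, -1.21030552e-01]), 'joint_vel': array([-6.10630919e-04, -5.38164356e-04,  1.63177542e-03,  2.57531536e-04,
       -5.91586386e-05,  8.21094772e-04]), 'effort': array([ 1.14549031e-03, -4.16777551e+01, -2.45807683e+01, -3.47126888e-04,
        1.11277570e-02, -2.25078367e-06]), 'ee_pos': array([195.18344972, 540.30379997, 241.4348581 ]), 'tool_rot': array([-5.41833567e-01, -3.09396425e+00,  2.76519955e-03]), 'ft_force': array([ 0.29767667, -0.42223955, -0.19477195]), 'ft_torque': array([-0.00176526, -0.05279627,  0.02428737]), 'grip_force': 0.0, 'width': 85.64129326978556}
top [[511.43614474   0.         326.03161646]
 [  0.         511.43614474 201.42242453]
 [  0.           0.           1.        ]] [[-1.34443208e-02  9.78944175e-01 -2.03684934e-01  2.32263472e+02]
 [-9.99905463e-01 -1.37498233e-02 -8.47371013e-05  2.90718223e+01]
 [-2.88358475e-03  2.03664539e-01  9.79036486e-01  1.45464727e+03]
 [ 0.00000000e+00  0.00000000e+00  0.00000000e+00  1
[... 228 characters left out ...]
399e-01  3.00286004e+02]
 [-1.71010814e-01  6.47197377e-01 -7.42893570e-01 -1.19023574e+03]
 [ 3.79798153e-03  7.54428053e-01  6.56371761e-01  1.14526953e+03]
 [ 0.00000000e+00  0.00000000e+00  0.00000000e+00  1.00000000e+00]] ['frame', 'mtx', 'world_from_camera']
[[302.1637841    0.         316.56651318]
 [  0.         302.1637841  199.31137559]
 [  0.           0.           1.        ]] [[-3.28579017e-05  9.45260700e-01  3.26316115e-01  8.51865039e+01]
 [ 9.99999412e-01 -3.22506798e-04  1.03491942e-03 -2.15207017e-01]
 [ 1.08350782e-03  3.26315958e-01 -9.45260134e-01 -1.30480514e+02]
 [ 0.00000000e+00  0.00000000e+00  0.00000000e+00  1.00000000e+00]] dict_keys(['frame', 'mtx', 'hand_eye'])
```

View pics/top0.png

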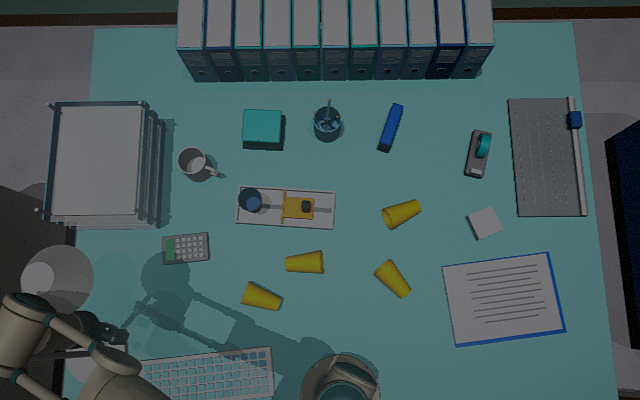

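View pics/side0.png

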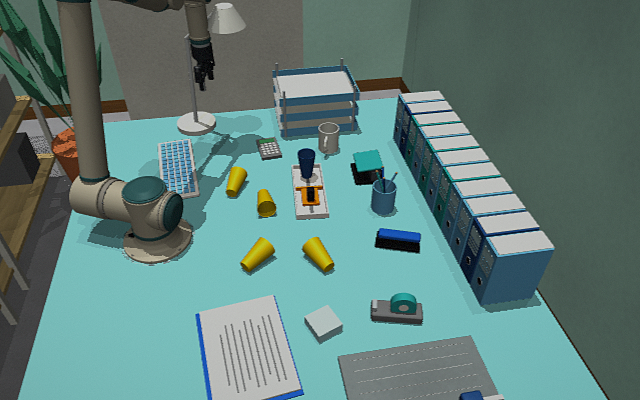

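```bash
cat > h.py <<'E'
import numpy as np,cv2
from cell import robot,get_image
from scipy.spatial.transform import Rotation as R
np.set_printoptions(precision=4,suppress=True)
def cam(n):
    s=robot.sense(); d=get_image(n); K=d["mtx"]
    if n=="wrist":
        T=np.eye(4);T[:3,:3]=R.from_rotvec(s["tool_rot"]).as_matrix();T[:3,3]=s["ee_pos"];M=T@d["hand_eye"]
    else: M=d["world_from_camera"]
    return d["frame"],K,M
def proj(K,M,P):
    P=np.atleast_2d(P); c=(P-M[:3,3])@M[:3,:3]
    return np.c_[K[0,0]*c[:,0]/-c[:,2]+K[0,2], K[1,1]*-c[:,1]/-c[:,2]+K[1,2]]
def ray(K,M,u):
    d=M[:3,:3]@np.array([(u[0]-K[0,2])/K[0,0],-(u[1]-K[1,2])/K[1,1],-1]); return M[:3,3],d/np.linalg.norm(d)
def onz(K,M,u,z=0):
    o,d=ray(K,M,u); return o+d*(z-o[2])/d[2]
def tri(*v): # v: (K,M,u)
    A=0;b=0
    for K,M,u in v:
        o,d=ray(K,M,u);Q=np.eye(3)-np.outer(d,d);A=A+Q;b=b+Q@o
    return np.linalg.solve(A,b)
E
python3 - <<'E'
from h import *
t,Kt,Mt=cam("top"); s,Ks,Ms=cam("side")
f=lambda im,x,y,w,h:cv2.resize(im[y:y+h,x:x+w],(400,300),interpolation=cv2.INTER_CUBIC)
g=np.vstack([np.hstack([f(t,370,185,80,60),f(t,230,170,120,90)]),np.hstack([f(s,290,225,80,60),f(s,270,140,120,90)])])
cv2.imwrite("pics/c1.png",g[:,:,::-1])
for u in [(401,213),(305,262),(262,296),(393,278)]:
    p=onz(Kt,Mt,u,25);print(p,np.hypot(*p[:2]),proj(Ks,Ms,p))
for u in [(236,187),(335,191),(332,228),(236,223)]: print(onz(Kt,Mt,u,20))
E
```

```text
[ 493.1171 -183.2887   25.    ] 526.0791163728715 [[319.3005 256.0685]]
[358.0983  90.121   25.    ] 369.264367949287 [[266.2316 202.4424]]
[266.4967 208.865   25.    ] 338.59278089171045 [[237.3797 183.6098]]
[ 310.6134 -153.2401   25.    ] 346.3571018068766 [[258.4981 256.3033]]
[576.8578 288.2165  20.    ]
[561.0013   2.9824  20.    ]
[453.5601  13.3149  20.    ]
[471.705  285.8596  20.    ]
```

View pics/c1.png

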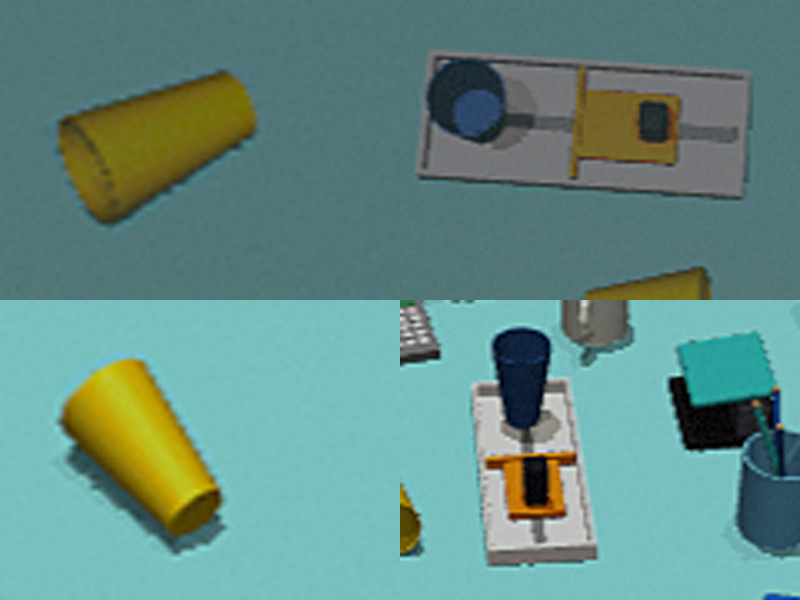

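```bash
cat >> h.py <<'E'
from scipy.optimize import minimize
def rings(f,ax,rs=(20,33),L=100):
    ax=ax/np.linalg.norm(ax); a=np.cross(ax,[.3,.5,.81] if abs(ax[2])<.9 else [1,0,0]);a/=np.linalg.norm(a);b=np.cross(ax,a)
    t=np.linspace(0,2*np.pi,48)[:,None]; c=np.cos(t)*a+np.sin(t)*b
    return np.vstack([f+rs[0]*c,f+L*ax+rs[1]*c])
def coneax(yaw,el): return np.array([np.cos(yaw)*np.cos(el),np.sin(yaw)*np.cos(el),np.sin(el)])
def iou(mask,K,M,pts,box):
    x,y,w,h=box; S=4
    m=cv2.resize(mask[y:y+h,x:x+w].astype(np.float32),None,fx=S,fy=S,interpolation=cv2.INTER_LINEAR)
    q=(proj(K,M,pts)-[x,y]+.5)*S-.5
    r=np.zeros(m.shape,np.float32); cv2.fillConvexPoly(r,cv2.convexHull(np.round(q*16).astype(np.int32)),1,shift=4)
    return np.abs(r-m).sum()/m.sum()
def fit(views,model,x0,step):
    f=lambda p:sum(iou(m,K,M,model(p),b) for m,K,M,b in views)
    n=len(x0); sim=np.vstack([x0]+[np.array(x0)+np.eye(n)[i]*step[i] for i in range(n)])
    for k in range(3):
        r=minimize(f,sim[0],method="Nelder-Mead",options=dict(initial_simplex=sim,maxiter=600,xatol=1e-3,fatol=1e-5)); sim=np.vstack([r.x]+[r.x+np.eye(n)[i]*step[i]/2 for i in range(n)])
    return r.x,r.fun
def yellow(im):
    h=cv2.cvtColor(im,cv2.COLOR_RGB2HSV); return ((h[...,0]>18)&(h[...,0]<32)&(h[...,1]>150)).astype(np.uint8)
def blue(im):
    h=cv2.cvtColor(im,cv2.COLOR_RGB2HSV); return ((h[...,0]>100)&(h[...,0]<125)&(h[...,1]>110)).astype(np.uint8)
E
python3 - <<'E'
from h import *
t,Kt,Mt=cam("top"); s,Ks,Ms=cam("side")
V=[(yellow(t),Kt,Mt,(375,190,60,45)),(yellow(s),Ks,Ms,(295,230,50,48))]
mod=lambda p:rings(p[:3],coneax(p[3],p[4]))
for W in (V,V[:1],V[1:]): print(fit(W,mod,[510,-230,20,1.9,.13],[10,10,5,.2,.1]) if len(W)>1 else fit(W,lambda p:mod([p[0],p[1],19.8,p[2],.13]),[510,-230,1.9],[10,10,.2]))
B=[(blue(t),Kt,Mt,(230,182,40,38)),(blue(s),Ks,Ms,(292,145,32,40))]
mb=lambda p:rings(p[:3],np.array([0,0,1.]))
print(fit(B,mb,[530,230,5],[10,10,5]), fit(B[:1],lambda p:mb([p[0],p[1],5]),[530,230],[10,10]), fit(B[1:],lambda p:mb([p[0],p[1],5]),[530,230],[10,10]))
print([ (v[0][v[3][1]:v[3][1]+v[3][3],v[3][0]:v[3][0]+v[3][2]]).sum() for v in V+B])
E
```

```text
(array([ 512.6523, -230.6241,   30.3086,    1.9427,   -0.032 ]), np.float64(0.23147568106651306))
(array([ 515.8813, -231.5429,    1.9813]), np.float64(0.12515577673912048))
(array([ 512.9983, -226.5484,    1.9798]), np.float64(0.10065484791994095))
(array([522.19  , 235.6047,   9.7589]), np.float64(1.1925208568572998)) (array([524.3842, 236.9145]), np.float64(1.0322767496109009)) (array([521.7605, 243.326 ]), np.float64(0.12608617544174194))
[np.uint64(652), np.uint64(581), np.uint64(253), np.uint64(392)]
```

Call:
{"op": "arm_command", "data": {"plan": [[0,0,0,-0.039,-0.043,0,1],[0,0,0,-0.039,-0.043,0,1],[0,0,0,-0.039,-0.043,0,1],[0,0,0,-0.039,-0.043,0,1],[0,0,0,-0.039,-0.043,0,1]]}}

```text
time: 0.98
ee_pos: [306.3, 270.7, 242.5]
tool_rot: [0.541, 3.094, 0.001]
ft_force: [0.6, -0.6, 0.6]
width: 85.4
grip_force: 0.0
```

Call:
{"op": "arm_command", "data": {"plan": [[0,0,0,-0.039,-0.043,0,1],[0,0,0,-0.039,-0.043,0,1],[0,0,0,-0.039,-0.043,0,1],[0,0,0,-0.039,-0.043,0,1],[0,0,0,-0.039,-0.043,0,1]]}}

```text
time: 1.6
ee_pos: [416.6, 2.0, 242.6]
tool_rot: [0.543, 3.093, 0.001]
ft_force: [0.9, 0.3, -0.2]
width: 85.5
grip_force: 0.0
```

Call:
{"op": "arm_command", "data": {"plan": [[0,0,0,-0.039,-0.043,0,1],[0,0,0,-0.039,-0.043,0,1],[0,0,0,-0.039,-0.043,0,1]]}}

```text
time: 1.98
ee_pos: [482.8, -159.2, 242.5]
tool_rot: [0.543, 3.094, 0.001]
ft_force: [0.5, 0.1, 0.1]
width: 85.2
grip_force: 0.0
```

Call:
{"op": "arm_command", "data": {"plan": [[0,0,9.3,0,0,0,1],[0,0,9.3,0,0,0,1],[0,0,9.3,0,0,0,1],[0,0,9.3,0,0,0,1],[0,0,9.3,0,0,0,1]]}}

```text
time: 2.6
ee_pos: [482.2, -157.3, 242.3]
tool_rot: [-1.727, -2.624, -0.0]
ft_force: [-0.3, 0.6, 0.2]
width: 85.2
grip_force: 0.0
```

```bash
python3 - <<'E'
from h import *
s=robot.sense(); print(s["ee_pos"],R.from_rotvec(s["tool_rot"]).as_matrix(),s["joint_positions"],s["time"])
w,K,M=cam("wrist"); np.savez("w1.npz",w=w,K=K,M=M)
t,Kt,Mt=cam("top")
cv2.imwrite("pics/w1.png",np.vstack([w,cv2.resize(t[160:248,220:361],(640,200)) ])[:,:,::-1])
E
```

```text
[ 482.2043 -157.2617  242.2706] [[-0.3958  0.9183 -0.    ]
 [ 0.9183  0.3958  0.0001]
 [ 0.0001  0.     -1.    ]] [-0.4526  0.1736  1.6435  0.0001  1.3245 -0.8596] 2.6
```

View pics/w1.png

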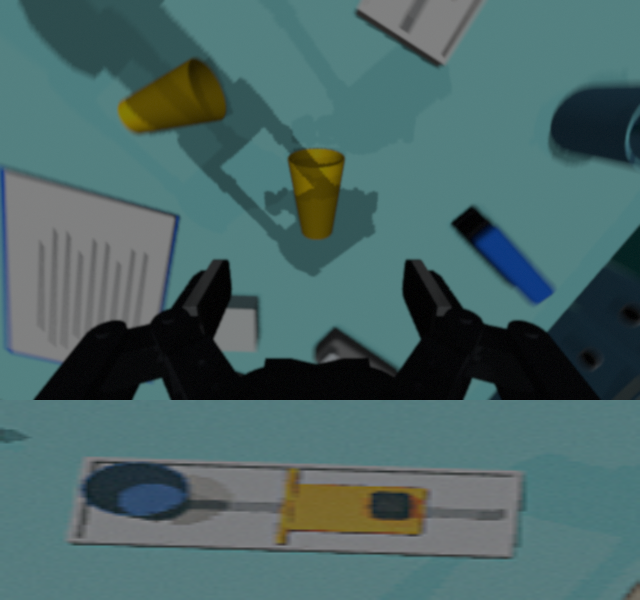

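```bash
python3 - <<'E'
from h import *
d=np.load("w1.npz"); w,K,M=d["w"],d["K"],d["M"]
m=yellow(w); b=(275,140,85,110); print(m[b[1]:b[1]+b[3],b[0]:b[0]+b[2]].sum())
mod=lambda p:rings(p[:3],coneax(p[3],p[4]))
x,f=fit([(m,K,M,b)],lambda p:mod([p[0],p[1],19.8,p[2],.13]),[514,-229,1.98],[10,10,.1]); print(x,f)
t,Kt,Mt=cam("top"); s,Ks,Ms=cam("side")
V=[(yellow(s),Ks,Ms,(295,230,50,48)),(m,K,M,b)]
print(fit(V,mod,[510,-230,20,1.98,.13],[10,10,5,.1,.1]))
# manual two-view: rim centre / foot end
print(tri((K,M,(316,156)),(Ks,Ms,(310.6,244))),tri((K,M,(317,235)),(Ks,Ms,(329,267))))
E
```

```text
3655
[ 514.0465 -231.6749    1.997 ] 0.09278438985347748
(array([ 512.3036, -230.1378,   24.7327,    1.9727,    0.0546]), np.float64(0.20683617889881134))
[ 473.1461 -139.8062   36.6104] [ 513.8413 -233.1742   27.2978]
```

Call:
{"op": "arm_command", "data": {"plan": [[0,-10.25,0,0,0,0,1],[0,-10.25,0,0,0,0,1],[0,-10.25,0,0,0,0,1],[0,-10.25,0,0,0,0,1],[0,0,0,0,0,0,1]]}}

```text
time: 3.42
ee_pos: [479.5, -156.0, 239.7]
tool_rot: [1.374, 2.115, -0.505]
ft_force: [0.6, 0.1, -1.2]
width: 85.3
grip_force: 0.0
```

```bash
cat >> h.py <<'E'
def st():
    s=robot.sense(); T=R.from_rotvec(s["tool_rot"]).as_matrix(); print("t",s["time"],"p",s["ee_pos"],"x",T[:,0],"y",T[:,1],"z",T[:,2],"q",s["joint_positions"],"w",s["width"],"g",s["grip_force"],"F",s["ft_force"]); return s["ee_pos"],T
def delta(p): # tool-axis shift (m) to world TCP p
    q,T=st(); print("tool shift m",T.T@(np.array(p)-q)/1000)
E
python3 - <<'E'
from h import *
q,T=st(); G=np.array([484,-163.5,31]); tgt=G+8*T[:,2]; print(tgt); delta(tgt-120*T[:,2])
E
```

```text
t 3.425 p [ 479.5262 -156.0181  239.742 ] x [-0.3166  0.7035 -0.6363] y [ 0.9151  0.4031 -0.0097] z [ 0.2497 -0.5853 -0.7714] q [-0.0474  0.0731  1.9904 -0.807   0.9159 -0.0089] w 85.2826037579336 g 0.0 F [ 0.605   0.1117 -1.2293]
[ 485.9973 -168.1827   24.8289]
t 3.425 p [ 479.5262 -156.0181  239.742 ] x [-0.3166  0.7035 -0.6363] y [ 0.9151  0.4031 -0.0097] z [ 0.2497 -0.5853 -0.7714] q [-0.0474  0.0731  1.9904 -0.807   0.9159 -0.0089] w 85.2826037579336 g 0.0 F [ 0.605   0.1117 -1.2293]
tool shift m [0.1261 0.0031 0.0545]
```

Call:
{"op": "arm_command", "data": {"plan": [[0,0,0,0.0315,0.0008,0.0136,1],[0,0,0,0.0315,0.0008,0.0136,1],[0,0,0,0.0315,0.0008,0.0136,1],[0,0,0,0.0315,0.0008,0.0136,1],[0,0,0,0,0,0,1]]}}

```text
time: 4.05
ee_pos: [458.7, -100.3, 118.1]
tool_rot: [1.381, 2.111, -0.507]
ft_force: [1.2, -0.9, 0.8]
width: 85.3
grip_force: 0.0
```

```bash
python3 - <<'E'
from h import *
delta([486,-168.2,24.8])
w,K,M=cam("wrist"); cv2.imwrite("pics/w2.png",w[:,:,::-1])
m=yellow(w)
x,f=fit([(m,K,M,(240,100,160,200))],lambda p:rings(np.array([p[0],p[1],19.8]),coneax(p[2],.13)),[514,-231,1.98],[10,10,.1]); print(x,f)
E
```

```text
t 4.05 p [ 458.7078 -100.2953  118.0778] x [-0.3117  0.7054 -0.6366] y [ 0.9175  0.3975 -0.0087] z [ 0.2469 -0.5868 -0.7711] q [ 0.1004  0.2405  2.1866 -1.0318  0.7883  0.4746] w 85.32729770193515 g 0.0 F [ 1.2343 -0.8899  0.8101]
tool shift m [ 0.003  -0.0011  0.1185]
[ 516.5911 -232.7424    2.0148] 0.06614682078361511
```

View pics/w2.png

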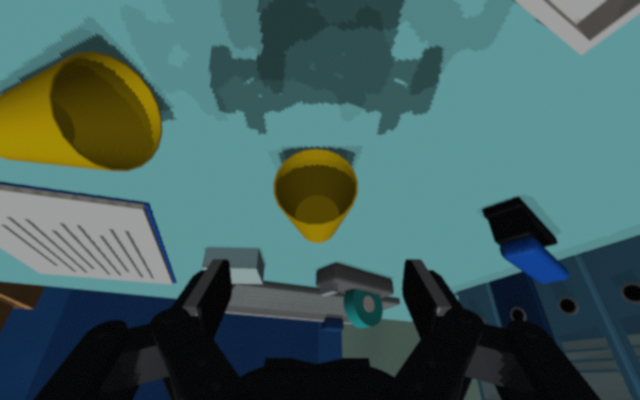

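Call:
{"op": "arm_command", "data": {"plan": [[0,0,0,0.001,0,0.024,1],[0,0,0,0.001,0,0.024,1]]}}

```text
time: 4.35
ee_pos: [473.2, -127.6, 83.9]
tool_rot: [1.382, 2.103, -0.501]
ft_force: [0.1, -0.2, 0.5]
width: 85.4
grip_force: 0.0
```

```bash
python3 - <<'E'
from h import *
delta([486.5,-169,24.8])
E
```

```text
t 4.35 p [ 473.1596 -127.6368   83.9122] x [-0.3054  0.7058 -0.6392] y [ 0.9181  0.3963 -0.001 ] z [ 0.2527 -0.5872 -0.769 ] q [ 0.0273  0.314   2.2185 -1.1781  0.6981  0.5958] w 85.40753321540892 g 0.0 F [ 0.1299 -0.1686  0.4727]
tool shift m [ 0.0045 -0.0041  0.0731]
```

Call:
{"op": "arm_command", "data": {"plan": [[0,7,0,0,0,0,1],[0,7,0,0,0,0,1],[0,0,0,0,0,0,1]]}}

```text
time: 4.72
ee_pos: [472.4, -129.6, 84.5]
tool_rot: [1.503, 2.269, -0.369]
ft_force: [0.5, -0.3, -0.1]
width: 85.6
grip_force: 0.0
```

```bash
python3 - <<'E'
from h import *
q,T=st(); delta(np.array([484.9,-165.2,30])+8*T[:,2])
E
```

```text
t 4.725 p [ 472.3568 -129.6398   84.4809] x [-0.347   0.8178 -0.4591] y [ 0.9211  0.3893 -0.0027] z [ 0.1765 -0.4238 -0.8884] q [-0.1207  0.2556  2.1288 -0.7306  0.6417  0.049 ] w 85.55496464279638 g 0.0 F [ 0.5034 -0.3017 -0.0535]
t 4.725 p [ 472.3568 -129.6398   84.4809] x [-0.347   0.8178 -0.4591] y [ 0.9211  0.3893 -0.0027] z [ 0.1765 -0.4238 -0.8884] q [-0.1207  0.2556  2.1288 -0.7306  0.6417  0.049 ] w 85.55496464279638 g 0.0 F [ 0.5034 -0.3017 -0.0535]
tool shift m [-0.0084 -0.0021  0.0737]
```

Call:
{"op": "arm_command", "data": {"plan": [[0,0,0,-0.0021,-0.0005,0.0184,1],[0,0,0,-0.0021,-0.0005,0.0184,1],[0,0,0,-0.0021,-0.0005,0.0184,1],[0,0,0,-0.0021,-0.0005,0.0184,1],[0,0,0,0,0,0,1]]}}

```text
time: 5.35
ee_pos: [482.7, -166.1, 19.2]
tool_rot: [1.499, 2.28, -0.375]
ft_force: [0.2, -0.4, 0.4]
width: 85.0
grip_force: 0.0
```

```bash
python3 - <<'E'
from h import *
q,T=st(); delta(np.array([484.9,-165.2,30])+8*T[:,2])
w,K,M=cam("wrist")
m=yellow(w)
x,f=fit([(m,K,M,(180,60,280,280))],lambda p:rings(np.array([p[0],p[1],19.8]),coneax(p[2],.13)),[514,-231,1.98],[10,10,.1]); print(x,f)
E
```

```text
t 5.35 p [ 482.7391 -166.1228   19.1827] x [-0.3555  0.816  -0.4558] y [ 0.9191  0.394  -0.0114] z [ 0.1703 -0.4229 -0.89  ] q [-0.2042  0.3879  2.177  -0.9462  0.487   0.2198] w 85.03314471453376 g 0.0 F [ 0.2346 -0.408   0.3642]
t 5.35 p [ 482.7391 -166.1228   19.1827] x [-0.3555  0.816  -0.4558] y [ 0.9191  0.394  -0.0114] z [ 0.1703 -0.4229 -0.89  ] q [-0.2042  0.3879  2.177  -0.9462  0.487   0.2198] w 85.03314471453376 g 0.0 F [ 0.2346 -0.408   0.3642]
tool shift m [-0.0049  0.0022 -0.0016]
[ 514.5815 -233.2231    1.9899] 0.01850028894841671
```

Call:
{"op": "arm_command", "data": {"plan": [[0,0,0,-0.003,0.0017,-0.004,1],[0,0,0,0,0,0,0.5],[0,0,0,0,0,0,0.3],[0,0,0,0,0,0,0.3],[0,0,0,0,0,0,0.3]], "newtons": 40}}

```text
time: 6.02
ee_pos: [485.4, -165.4, 24.7]
tool_rot: [1.498, 2.279, -0.371]
ft_force: [0.2, 2.9, 3.9]
width: 61.3
grip_force: 42.2
```

Call:
{"op": "arm_command", "data": {"plan": [[0,0,0,0,0,0,0.3],[0,0,0,0,0,0,0.3],[0,0,0,0,0,0,0.3]]}}

```text
time: 6.4
ee_pos: [485.3, -165.6, 24.6]
tool_rot: [1.498, 2.279, -0.372]
ft_force: [0.6, 4.2, 4.9]
width: 61.5
grip_force: 42.2
```

Call:
{"op": "arm_command", "data": {"plan": [[0,0,0,-0.01,0,-0.02,0.3],[0,0,0,-0.01,0,-0.02,0.3],[0,0,0,-0.011,0,-0.02,0.3],[0,0,0,-0.01,0,-0.02,0.3],[0,0,0,0,0,0,0.3]]}}

```text
time: 7.02
ee_pos: [485.8, -165.9, 115.0]
tool_rot: [1.5, 2.277, -0.373]
ft_force: [0.2, 0.3, -1.6]
width: 61.2
grip_force: 45.2
```

Call:
{"op": "arm_command", "data": {"plan": [[0,8.3,0,0,0,0,0.3],[0,8.3,0,0,0,0,0.3],[0,8.3,0,0,0,0,0.3],[0,8.3,0,0,0,0,0.3],[0,8.3,0,0,0,0,0.3]]}}

```text
time: 7.65
ee_pos: [484.0, -166.1, 112.8]
tool_rot: [-1.615, -2.437, -0.181]
ft_force: [0.0, 0.7, -2.8]
width: 61.6
grip_force: 44.7
```

Call:
{"op": "arm_command", "data": {"plan": [[0,8.2,0,0,0,0,0.3],[0,8.2,0,0,0,0,0.3],[0,8.2,0,0,0,0,0.3],[0,8.2,0,0,0,0,0.3],[0,8.2,0,0,0,0,0.3]]}}

```text
time: 8.28
ee_pos: [484.5, -166.7, 112.1]
tool_rot: [-1.252, -1.877, -0.633]
ft_force: [-0.0, -0.3, -1.8]
width: 61.6
grip_force: 44.0
```

```bash
python3 - <<'E'
from h import *
st()
s,Ks,Ms=cam("side"); w,K,M=cam("wrist")
a=cv2.resize(s[180:300,240:400],(480,360)); b=cv2.resize(w,(480,300))
cv2.imwrite("pics/g1.png",np.vstack([a,b[:240]])[:,:,::-1])
E
```

```text
t 8.275 p [ 484.48   -166.7138  112.1242] x [-0.213   0.5329  0.8189] y [ 0.92    0.3915 -0.0155] z [-0.3289  0.7501 -0.5737] q [-0.7172  0.7375  1.4342  0.373   1.8616 -1.1761] w 61.64733401574651 g 43.97826988657471 F [-0.0089 -0.2667 -1.7714]
```

View pics/g1.png

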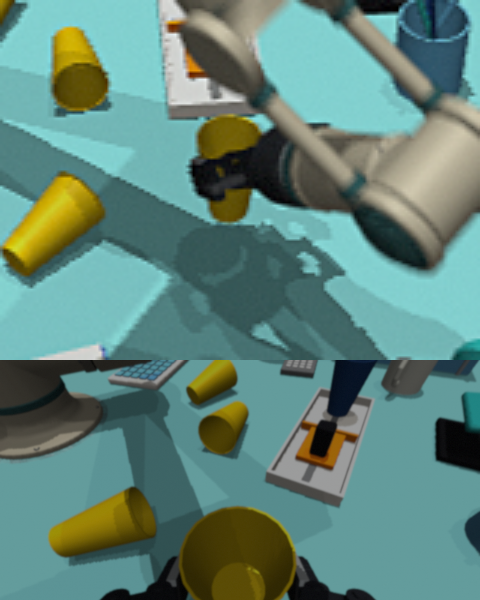

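Call:
{"op": "arm_command", "data": {"plan": [[0,0,0,-0.0066,0.0001,0.0046,0.3],[0,0,0,-0.0066,0.0001,0.0046,0.3],[0,0,0,-0.0066,0.0001,0.0046,0.3],[0,0,0,-0.0066,0.0001,0.0046,0.3],[0,0,0,0,0,0,0.3]]}}

```text
time: 9.0
ee_pos: [485.1, -165.8, 81.7]
tool_rot: [-1.252, -1.883, -0.633]
ft_force: [0.7, 0.0, -1.7]
width: 61.4
grip_force: 44.0
```

Call:
{"op": "arm_command", "data": {"plan": [[0,0,0,-0.0016,0,0.0012,0.3],[0,0,0,0,0,0,0.3]]}}

```text
time: 9.25
ee_pos: [485.3, -166.2, 80.0]
tool_rot: [-1.252, -1.884, -0.633]
ft_force: [0.2, -0.2, -2.2]
width: 61.4
grip_force: 44.0
```

```bash
python3 - <<'E'
from h import *
st()
s,Ks,Ms=cam("side"); w,K,M=cam("wrist")
g=np.hstack([cv2.resize(s[200:275,280:380],(400,300)),cv2.resize(w[150:400,200:440],(288,300))])
cv2.imwrite("pics/g2.png",g[:,:,::-1])
mw=yellow(w); 
x,f=fit([(mw,K,M,(230,170,180,230))],lambda p:rings(p[:3],coneax(p[3],p[4])),[490,-173,10,1.99,1.5],[4,4,4,.3,.08]);print(x,f)
E
```

```text
t 9.25 p [ 485.2787 -166.1636   79.9631] x [-0.2181  0.5356  0.8158] y [ 0.9197  0.3925 -0.0119] z [-0.3266  0.7477 -0.5782] q [-0.7158  0.7704  1.4551  0.368   1.8055 -1.199 ] w 61.43115364803201 g 44.00809425394982 F [ 0.2286 -0.2037 -2.1536]
[ 485.1368 -168.8004    3.5758    2.4828    1.5794] 0.01599900983273983
```

Call:
{"op": "arm_command", "data": {"plan": [[0,0,0,-0.0012,0,0.0009,0.3],[0,0,0,0,0,0,0.3]]}}

```text
time: 9.6
ee_pos: [485.2, -166.1, 78.4]
tool_rot: [-1.252, -1.883, -0.633]
ft_force: [0.4, 1.2, -1.4]
width: 61.5
grip_force: 44.0
```

Call:
{"op": "arm_command", "data": {"plan": [[0,0,0,-0.0008,0,0.0006,0.3],[0,0,0,0,0,0,0.3]]}}

```text
time: 9.85
ee_pos: [485.2, -166.0, 77.4]
tool_rot: [-1.252, -1.883, -0.633]
ft_force: [-0.5, 0.3, -1.7]
width: 61.4
grip_force: 44.0
```

Call:
{"op": "arm_command", "data": {"plan": [[0,0,0,-0.0008,0,0.0006,0.3],[0,0,0,0,0,0,0.3]]}}

```text
time: 10.1
ee_pos: [485.2, -166.0, 76.3]
tool_rot: [-1.252, -1.883, -0.633]
ft_force: [0.6, 0.2, -1.2]
width: 61.7
grip_force: 44.0
```

Call:
{"op": "arm_command", "data": {"plan": [[0,0,0,-0.0008,0,0.0006,0.3],[0,0,0,0,0,0,0.3]]}}

```text
time: 10.35
ee_pos: [485.1, -166.0, 75.3]
tool_rot: [-1.252, -1.883, -0.633]
ft_force: [0.2, 0.4, -2.0]
width: 61.3
grip_force: 44.0
```

Call:
{"op": "arm_command", "data": {"plan": [[0,0,0,-0.0008,0,0.0006,0.3],[0,0,0,0,0,0,0.3]]}}

```text
time: 10.6
ee_pos: [485.1, -166.0, 74.4]
tool_rot: [-1.252, -1.883, -0.633]
ft_force: [-0.1, -0.4, -1.4]
width: 61.4
grip_force: 44.0
```

Call:
{"op": "arm_command", "data": {"plan": [[0,0,0,-0.0008,0,0.0006,0.3],[0,0,0,0,0,0,0.3]]}}

```text
time: 10.85
ee_pos: [485.1, -166.0, 73.3]
tool_rot: [-1.252, -1.883, -0.633]
ft_force: [-0.4, -0.5, -1.8]
width: 61.6
grip_force: 44.0
```

Call:
{"op": "arm_command", "data": {"plan": [[0,0,0,-0.0008,0,0.0006,0.3],[0,0,0,0,0,0,0.3]]}}

```text
time: 11.1
ee_pos: [485.1, -165.8, 72.6]
tool_rot: [-1.252, -1.883, -0.634]
ft_force: [1.2, -0.7, -0.7]
width: 61.2
grip_force: 43.9
```

```bash
python3 - <<'E'
from h import *
st()
s,Ks,Ms=cam("side"); w,K,M=cam("wrist")
g=np.hstack([cv2.resize(s[200:275,280:380],(400,300)),cv2.resize(w[150:400,200:440],(288,300))])
cv2.imwrite("pics/g2.png",g[:,:,::-1])
mw=yellow(w); ms=yellow(s)
A=[(mw,K,M,(230,170,180,230))]
mod=lambda p:rings(p[:3],coneax(p[3],p[4]))
x,f=fit(A,mod,[490,-173,2,1.99,1.5],[4,4,4,.3,.08]);print(x,f)
print(fit(A,lambda p:mod([p[0],p[1],p[2],0,1.5708]),[485,-168,2],[4,4,4]))
E
```

```text
t 11.1 p [ 485.0661 -165.8385   72.5557] x [-0.2178  0.5351  0.8162] y [ 0.9197  0.3925 -0.0118] z [-0.3267  0.7481 -0.5776] q [-0.7158  0.7788  1.4599  0.3672  1.7938 -1.2037] w 61.17274435863855 g 43.92558004532475 F [ 1.1847 -0.7328 -0.7035]
[ 485.7412 -168.341    -3.7922    1.2208    1.5794] 0.016214150935411453
(array([ 485.4569, -168.9645,   -3.8421]), np.float64(0.017259856685996056))
```

View pics/g2.png

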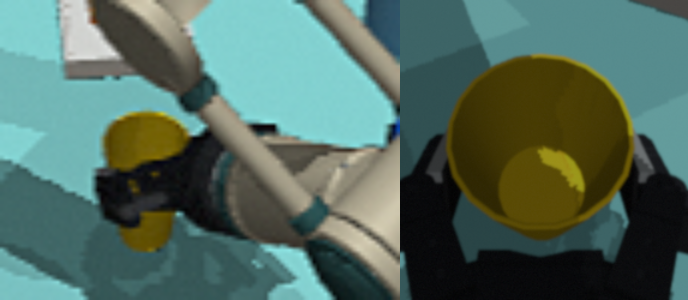

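Call:
{"op": "arm_command", "data": {"plan": [[0,0,0,-0.0008,0,0.0006,0.3],[0,0,0,0,0,0,0.3]]}}

```text
time: 11.45
ee_pos: [484.9, -165.6, 72.5]
tool_rot: [-1.251, -1.882, -0.634]
ft_force: [-0.3, -0.4, 3.9]
width: 61.0
grip_force: 43.6
```

Call:
{"op": "arm_command", "data": {"plan": [[0,0,0,0,0,0,0.3],[0,0,0,0,0,0,0.3]]}}

```text
time: 11.7
ee_pos: [484.9, -165.6, 72.5]
tool_rot: [-1.251, -1.882, -0.634]
ft_force: [-0.2, 0.1, 4.5]
width: 61.8
grip_force: 43.6
```

Call:
{"op": "arm_command", "data": {"plan": [[0,0,0,0,0,0,0.85],[0,0,0,0,0,0,1],[0,0,0,0,0,0,1],[0,0,0,0,0,0,1],[0,0,0,0,0,0,1]]}}

```text
time: 12.32
ee_pos: [485.1, -166.0, 71.3]
tool_rot: [-1.252, -1.883, -0.633]
ft_force: [0.2, -1.0, 0.1]
width: 85.4
grip_force: 0.0
```

Call:
{"op": "arm_command", "data": {"plan": [[0,0,0,0,0,-0.015,1],[0,0,0,0,0,-0.03,1],[0,0,0,0,0,-0.04,1],[0,0,0,0,0,-0.05,1],[0,0,0,0,0,0,1]]}}

```text
time: 12.95
ee_pos: [530.7, -270.4, 151.0]
tool_rot: [-1.257, -1.889, -0.634]
ft_force: [0.7, -1.5, -1.3]
width: 85.2
grip_force: 0.0
```

```bash
python3 - <<'E'
from h import *
st()
t,Kt,Mt=cam("top");s,Ks,Ms=cam("side"); w,K,M=cam("wrist")
np.savez("w3.npz",w=w,K=K,M=M)
g=np.hstack([cv2.resize(s[200:275,280:380],(300,225)),cv2.resize(w,(360,225))])
g2=np.hstack([cv2.resize(t[180:240,360:440],(300,225)),cv2.resize(t[160:240,220:348],(360,225))])
cv2.imwrite("pics/g3.png",np.vstack([g,g2])[:,:,::-1])
mod=lambda p:rings(p[:3],coneax(p[3],p[4]))
mw=yellow(w); n,l,sts,c=cv2.connectedComponentsWithStats(mw); print([ (list(a),b) for a,b in zip(sts,c) if a[4]>300])
E
```

```text
t 12.95 p [ 530.6674 -270.3903  151.0118] x [-0.2212  0.5401  0.812 ] y [ 0.9205  0.3907 -0.0092] z [-0.3222  0.7454 -0.5836] q [-0.7748  0.8246  1.1117  0.361   2.0868 -1.1412] w 85.24170499947823 g 0.0 F [ 0.7409 -1.522  -1.3409]
[([np.int32(0), np.int32(0), np.int32(640), np.int32(400), np.int32(243245)], array([322.0342, 202.5002])), ([np.int32(261), np.int32(0), np.int32(53), np.int32(45), np.int32(1540)], array([287.4974,  20.1318])), ([np.int32(276), np.int32(42), np.int32(51), np.int32(55), np.int32(1884)], array([300.4363,  68.4379])), ([np.int32(134), np.int32(122), np.int32(99), np.int32(66), np.int32(3922)], array([185.2389, 158.59  ])), ([np.int32(279), np.int32(148), np.int32(76), np.int32(100), np.int32(5286)], array([316.605 , 191.8905]))]
```

View pics/g3.png

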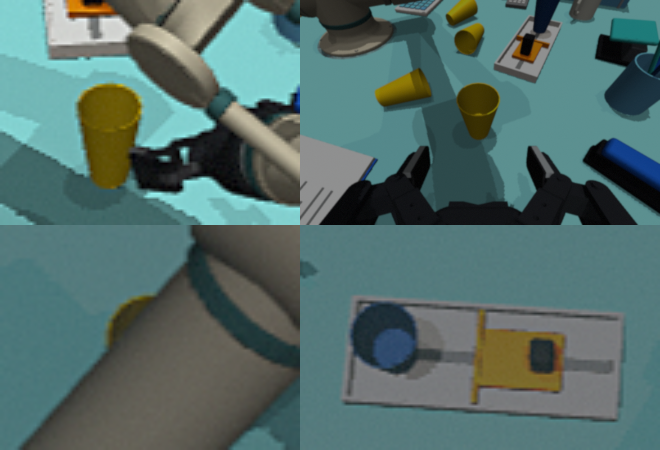

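```bash
python3 - <<'E'
from h import *
d=np.load("w3.npz"); w,K,M=d["w"],d["K"],d["M"]; s,Ks,Ms=cam("side")
mod=lambda p:rings(p[:3],coneax(p[3],p[4]))
A=[(yellow(w),K,M,(265,135,105,125))]; B=[(yellow(s),Ks,Ms,(300,222,32,45))]
up=lambda p:mod([p[0],p[1],0,0,1.5708])
for V in (A,B,A+B): print(fit(V,up,[485,-167],[5,5]))
print(fit(A,mod,[485,-167,0,2,1.5],[4,4,4,.3,.08]))
E
```

```text
(array([ 485.0773, -168.5642]), np.float64(0.09281519055366516))
(array([ 485.9314, -165.6616]), np.float64(0.12578344345092773))
(array([ 485.028, -167.884]), np.float64(0.23478636145591736))
(array([ 482.4055, -163.017 ,  -10.2752,    2.5764,    1.5729]), np.float64(0.022462785243988037))
```

Call:
{"op": "arm_command", "data": {"plan": [[0,0,0,0.041,0,-0.029,1],[0,0,0,0.041,0,-0.029,1],[0,-10.7,0,0,0,0,1],[0,-10.7,0,0,0,0,1],[0,-10.7,0,0,0,0,1]]}}

```text
time: 13.78
ee_pos: [529.9, -265.7, 249.7]
tool_rot: [-1.543, -2.331, -0.29]
ft_force: [0.3, 0.8, 0.2]
width: 84.9
grip_force: 0.0
```

Call:
{"op": "arm_command", "data": {"plan": [[0,-10.7,0,0,0,0,1],[0,-10.7,0,0,0,0,1],[0,-0.7,0,0,0,0,1],[0,0,0,0,0,0,1]]}}

```text
time: 14.28
ee_pos: [530.1, -265.9, 249.5]
tool_rot: [-1.722, -2.609, 0.007]
ft_force: [-0.0, -0.1, 1.2]
width: 85.2
grip_force: 0.0
```

```bash
python3 - <<'E'
from h import *
delta([485,-167,200])
E
```

```text
t 14.275 p [ 530.0799 -265.8933  249.5002] x [-0.393   0.9195  0.0106] y [ 0.9194  0.3932 -0.0126] z [-0.0158  0.0048 -0.9999] q [-0.5795  0.3081  1.4404 -0.0047  1.4089 -0.9827] w 85.2035699889227 g 0.0 F [-0.0366 -0.13    1.1973]
tool shift m [ 0.1081 -0.0019  0.0507]
```

Call:
{"op": "arm_command", "data": {"plan": [[-0.7,-0.6,0,0.036,-0.0006,0.012,1],[0,0,0,0.036,-0.0006,0.012,1],[0,0,0,0.036,-0.0006,0.012,1],[0,0,0,0,0,0,1]]}}

```text
time: 14.78
ee_pos: [484.8, -166.7, 212.0]
tool_rot: [-1.728, -2.618, 0.001]
ft_force: [1.5, -0.2, -0.4]
width: 85.1
grip_force: 0.0
```

```bash
python3 - <<'E'
from h import *
q,T=st(); w,K,M=cam("wrist"); np.savez("w4.npz",w=w,K=K,M=M)
mod=lambda p:rings(p[:3],coneax(p[3],p[4]))
m=yellow(w); n,l,S,c=cv2.connectedComponentsWithStats(m); print([list(map(int,a)) for a in S[1:] if a[4]>800])
u=proj(K,M,[485,-167,50])[0]; b=[int(u[0])-65,max(0,int(u[1])-90),130,150];print(u,b)
A=[(m,K,M,b)]
print(fit(A,lambda p:mod([p[0],p[1],0,0,1.5708]),[485,-167],[5,5]),fit(A,lambda p:mod([p[0],p[1],p[2],0,1.5708]),[485,-167,0],[5,5,4]))
s,Ks,Ms=cam("side"); print(fit([(yellow(s),Ks,Ms,(300,222,32,45))],lambda p:mod([p[0],p[1],0,0,1.5708]),[485,-167],[5,5]))
E
```

```text
t 14.775 p [ 484.7917 -166.6551  212.0481] x [-0.3928  0.9196  0.0037] y [ 0.9196  0.3928 -0.0032] z [-0.0044  0.0021 -1.    ] q [-0.4669  0.2046  1.681  -0.0001  1.2609 -0.8705] w 85.08956591543848 g 0.0 F [ 1.5036 -0.2349 -0.428 ]
[[100, 48, 118, 83, 6262], [281, 161, 75, 77, 4239]]
[318.221  184.7453] [253, 94, 130, 150]
(array([ 486.119 , -170.3541]), np.float64(0.09950385987758636)) (array([ 487.7904, -174.0338,  -12.8616]), np.float64(0.02602185495197773))
(array([ 485.8728, -165.6997]), np.float64(0.10932104289531708))
```

Call:
{"op": "arm_command", "data": {"plan": [[0.2,-0.2,0,-0.0015,0,0.03,1],[0,0,0,0,0,0.03,1],[0,0,0,0,0,0.03,1],[0,0,0,0,0,0.03,1],[0,0,0,0,0,0.004,1]]}}

```text
time: 15.5
ee_pos: [486.3, -170.8, 88.0]
tool_rot: [-1.733, -2.619, 0.01]
ft_force: [0.1, -0.0, -0.4]
width: 85.4
grip_force: 0.0
```

Call:
{"op": "arm_command", "data": {"plan": [[0,0,0,0,0,0,1],[0,0,0,0,0,0,0.3],[0,0,0,0,0,0,0.3],[0,0,0,0,0,0,0.3],[0,0,0,0,0,0,0.3]], "newtons": 40}}

```text
time: 16.12
ee_pos: [487.8, -170.6, 92.1]
tool_rot: [1.727, 2.616, -0.009]
ft_force: [-1.1, -0.2, 5.9]
width: 64.1
grip_force: 42.9
```

```bash
python3 - <<'E'
from h import *
q,T=st(); t,Kt,Mt=cam("top")
# tray top outline from top view: white mask
h=cv2.cvtColor(t,cv2.COLOR_RGB2HSV); c=h[165:250,225:345]
wm=((c[...,1]<60)&(c[...,2]>70)).astype(np.uint8); print(wm.sum())
big=cv2.resize(t[165:250,225:345],(720,510),interpolation=cv2.INTER_CUBIC); cv2.imwrite("pics/tray.png",big[:,:,::-1])
E
```

```text
t 16.125 p [ 487.7599 -170.5533   92.1434] x [-0.3928  0.9196 -0.0089] y [ 0.9196  0.3928 -0.001 ] z [ 0.0026 -0.0086 -1.    ] q [-0.4666  0.3198  1.8553 -0.0079  0.9604 -0.8658] w 64.05169717172917 g 42.89386915974319 F [-1.1497 -0.2393  5.8895]
2596
```

View pics/tray.png

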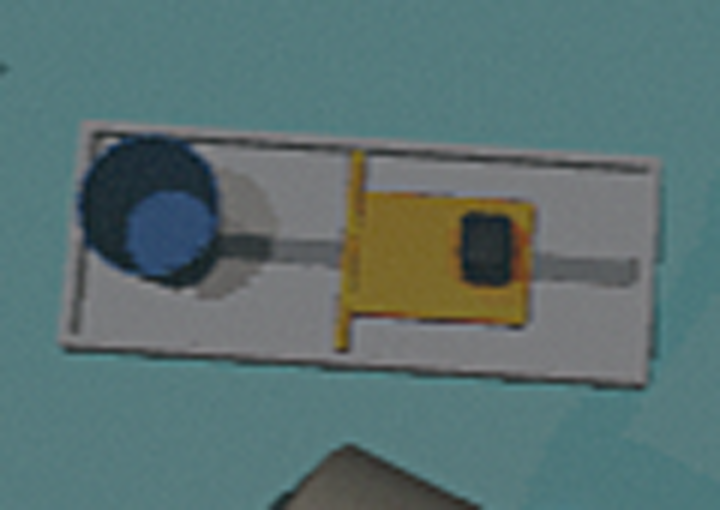

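```bash
cat > geo.py <<'E'
from h import *
t,Kt,Mt=cam("top"); s,Ks,Ms=cam("side")
f=lambda u,v,z:onz(Kt,Mt,(225+(u+.5)/6-.5,165+(v+.5)/6-.5),z)
TL,TR,BR,BL=[f(*p,20) for p in [(85,122),(660,158),(646,386),(62,348)]]
c=(TL+TR+BR+BL)/4; e=((TL-TR)+(BL-BR));L=np.linalg.norm(e)/2; ey=e/np.linalg.norm(e); ex=np.cross(ey,[0,0,1.])
print("tray c",c,"ey",ey,"ex",ex,"L",L,"W",(TL-BL)@ex)
loc=lambda p:((p-c)@ex,(p-c)@ey)
for n,p in dict(rim=f(148,206,105),flo=f(170,232,35),face=f(345,250,20),grip=f(488,250,66)).items(): print(n,p,loc(p))
B=[(blue(s),Ks,Ms,(292,145,32,40))]
print(fit(B,lambda p:rings(np.array([p[0],p[1],5]),np.array([0,0,1.])),[530,240],[10,10]))
q,T=st()
E
python3 geo.py
```

```text
tray c [517.0158 146.5518  20.    ] ey [ 0.0788  0.9969 -0.    ] ex [ 0.9969 -0.0788  0.    ] L 277.14045098949293 W 110.31014804395848
rim [522.8717 236.3395 105.    ] (np.float64(-1.2385677042378722), np.float64(89.96995542640889))
flo [525.2359 236.4781  35.    ] (np.float64(1.1074013830260396), np.float64(90.29444246151907))
face [518.3993 155.0793  20.    ] (np.float64(0.7071204438920113), np.float64(8.610074174643824))
grip [508.2998  85.0528  66.    ] (np.float64(-3.842158420813554), np.float64(-61.994597957568345))
(array([430., 295.]), np.float64(1.0))
t 16.275 p [ 487.7418 -170.551    92.1473] x [-0.3928  0.9196 -0.0089] y [ 0.9196  0.3928 -0.001 ] z [ 0.0025 -0.0086 -1.    ] q [-0.4666  0.3198  1.8553 -0.008   0.9604 -0.8657] w 63.949228747426105 g 42.893740413710475 F [-2.3318 -0.2809  5.6109]
```

Call:
{"op": "arm_command", "data": {"plan": [[0,0,0,0,0,-0.04,0.3],[0,0,0,0,0,-0.05,0.3],[0,0,0,0,0,-0.05,0.3],[0,0,0,0,0,-0.03,0.3],[0,0,0,0,0,0,0.3]]}}

```text
time: 16.9
ee_pos: [488.0, -169.2, 263.0]
tool_rot: [1.726, 2.613, -0.008]
ft_force: [0.5, -0.5, -2.4]
width: 63.9
grip_force: 45.4
```

Call:
{"op": "arm_command", "data": {"plan": [[0,0,0,0.0456,0.0352,0,0.3],[0,0,0,0.0456,0.0352,0,0.3],[0,0,0,0.0456,0.0352,0,0.3],[0,0,0,0.0456,0.0352,0,0.3],[0,0,0,0.0456,0.0352,0,0.3]]}}

```text
time: 17.52
ee_pos: [558.3, 111.8, 256.0]
tool_rot: [1.731, 2.621, -0.013]
ft_force: [0.4, 0.1, -2.8]
width: 63.6
grip_force: 45.5
```

Call:
{"op": "arm_command", "data": {"plan": [[0,0,0,0,0,0,0.3],[0,0,0,0,0,0,0.3]]}}

```text
time: 17.77
ee_pos: [558.0, 110.1, 256.3]
tool_rot: [1.73, 2.622, -0.013]
ft_force: [-0.5, 0.3, -2.0]
width: 64.3
grip_force: 45.7
```

```bash
python3 - <<'E'
from h import *
q,T=st(); w,K,M=cam("wrist"); s,Ks,Ms=cam("side")
cv2.imwrite("pics/n1.png",np.vstack([w,np.hstack([cv2.resize(s[130:230,250:410],(320,200)),cv2.resize(w[:130,220:428],(320,200))])])[:,:,::-1])
np.savez("w5.npz",w=w,K=K,M=M)
for P in ([523.5,236.5,105],[523.5,236.5,35],[508,85,66]): print(proj(K,M,P),proj(Ks,Ms,P))
ms=blue(s); n,l,S,c=cv2.connectedComponentsWithStats(ms[130:230,250:410]); print([list(map(int,a)) for a in S[1:] if a[4]>60])
mw=blue(w); n,l,S,c=cv2.connectedComponentsWithStats(mw); print([list(map(int,a)) for a in S[1:] if a[4]>300])
E
```

```text
t 17.775 p [558.0373 110.0686 256.3325] x [-0.3935  0.9193 -0.005 ] y [ 0.9193  0.3935 -0.007 ] z [-0.0045 -0.0073 -1.    ] q [ 0.0768  0.2622  1.4894 -0.0071  1.395  -0.3264] w 64.31354176978788 g 45.65240079537034 F [-0.4933  0.3247 -2.0292]
[[340.839   36.2173]] [[307.0225 153.8867]]
[[336.2941  48.0698]] [[307.148  169.4312]]
[[267.9531 178.6265]] [[309.6961 189.5029]]
[[37, 0, 24, 6, 84], [144, 0, 15, 29, 204], [48, 18, 17, 31, 389], [122, 38, 24, 47, 379]]
[[301, 0, 77, 77, 4906], [550, 212, 90, 103, 4039], [397, 245, 65, 41, 1307], [424, 286, 48, 30, 839], [498, 300, 118, 100, 2323], [438, 372, 38, 28, 537]]
```

View pics/n1.png

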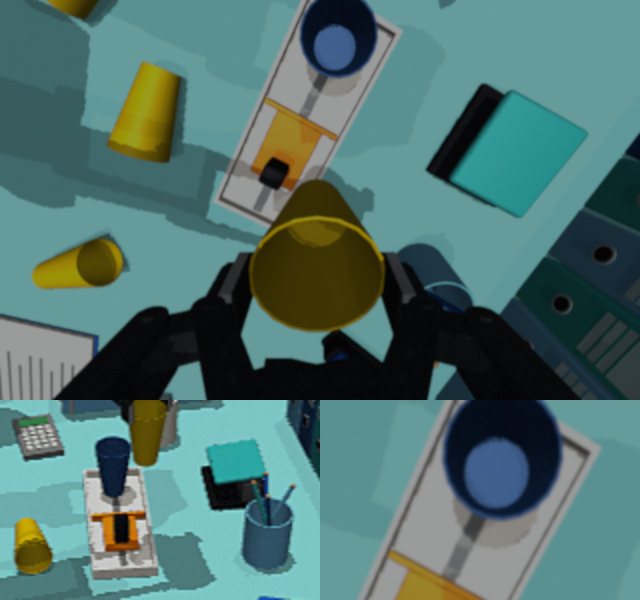

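```bash
python3 - <<'E'
from h import *
d=np.load("w5.npz"); w,K,M=d["w"],d["K"],d["M"]; q,T=st()
mod=lambda p:rings(p[:3],coneax(p[3],p[4]))
A=[(yellow(w),K,M,(225,165,185,175))]
ax0=np.array([0.,0,1])
def md(p): return rings(q+T@np.array([p[0],p[1],p[2]]),T@np.array([p[3],p[4],-1]))
x,f=fit(A,md,[0,0,88,0,0],[4,4,4,.05,.05]); print(x,f)
x,f=fit(A,lambda p:md([p[0],p[1],92,p[2],p[3]]),[0,0,0,0],[4,4,.05,.05]); print(x,f,"foot world",q+T@np.array([x[0],x[1],92]),"axis",T@np.array([x[2],x[3],-1]))
E
```

```text
t 17.875 p [558.4184 109.0437 257.226 ] x [-0.3915  0.9201 -0.0054] y [ 0.9202  0.3915 -0.0054] z [-0.0029 -0.0071 -1.    ] q [ 0.0749  0.2612  1.4887 -0.007   1.3951 -0.3262] w 63.79313489616265 g 45.64675533212721 F [-0.4706 -0.1679 -1.6235]
[ 2.8041 -1.637  98.1231 -0.0208  0.0082] 0.03523489087820053
[ 4.3748 -1.6915  0.0149  0.0107] 0.0822337195277214 foot world [554.8858 111.7555 165.2142] axis [0.0069 0.025  0.9998]
```

Call:
{"op": "arm_command", "data": {"plan": [[0,0,0,0.0425,0.0062,0,0.3],[0,0,0,0.0425,0.0062,0,0.3],[0,0,0,0.0425,0.0062,0,0.3],[0,0,0,0,0,0,0.3],[0,0,0,0,0,0,0.3]]}}

```text
time: 18.5
ee_pos: [526.3, 233.3, 257.4]
tool_rot: [1.731, 2.618, -0.01]
ft_force: [1.3, 1.0, -1.1]
width: 64.1
grip_force: 45.7
```

```bash
python3 - <<'E'
from h import *
delta([525.5,234,200])
E
```

```text
t 18.5 p [526.3051 233.2831 257.3559] x [-0.3915  0.9202 -0.0064] y [ 0.9202  0.3915 -0.0037] z [-0.0008 -0.0074 -1.    ] q [ 0.3006  0.2711  1.4743 -0.0069  1.3991 -0.1005] w 64.11068315016236 g 45.66856127232313 F [ 1.2875  0.9841 -1.0868]
tool shift m [ 0.0013 -0.0003  0.0573]
```

Call:
{"op": "arm_command", "data": {"plan": [[0,-0.3,0,0.0013,0,0.03,0.3],[0,0,0,0,0,0.022,0.3],[0,0,0,0,0,0,0.3]]}}

```text
time: 18.88
ee_pos: [524.8, 233.3, 203.7]
tool_rot: [1.732, 2.615, -0.02]
ft_force: [0.7, 0.4, -2.0]
width: 63.9
grip_force: 45.7
```

```bash
python3 - <<'E'
from h import *
q,T=st(); s,Ks,Ms=cam("side"); t,Kt,Mt=cam("top")
for n,m in (("y",yellow(s)),("b",blue(s))):
    for r in range(118,178,6):
        c=np.where(m[r,285:330])[0]+285
        if len(c): print(n,r,c.min(),c.max(),len(c))
b=np.array([522.5,236.3,0]); print(proj(Ks,Ms,[b+[0,0,z] for z in (105,110,210)]))
E
```

```text
t 18.875 p [524.826  233.3306 203.7483] x [-0.3905  0.9206 -0.0108] y [ 0.9206  0.3904 -0.0078] z [-0.0029 -0.013  -0.9999] q [ 0.3044  0.3029  1.5639 -0.012   1.2815 -0.0933] w 63.942291906334745 g 45.6751455925405 F [ 0.6685  0.3631 -2.0169]
y 124 300 311 12
y 130 301 315 15
y 136 299 314 16
y 142 300 313 14
y 148 301 312 12
y 154 303 310 8
b 118 291 321 11
b 124 292 315 5
b 130 287 317 8
b 154 298 314 8
b 160 299 313 15
b 166 300 312 13
b 172 302 311 10
[[306.7553 153.9463]
 [306.7456 152.805 ]
 [306.5435 129.0553]]
```

Call:
{"op": "arm_command", "data": {"plan": [[0.4,0.6,0,0,0,0.012,0.3],[0,0,0,0,0,0.012,0.3],[0,0,0,0,0,0.012,0.3],[0,0,0,0,0,0,0.3]]}}

```text
time: 19.48
ee_pos: [524.4, 234.9, 167.9]
tool_rot: [-1.727, -2.615, 0.018]
ft_force: [0.2, 0.5, -2.1]
width: 64.1
grip_force: 45.7
```

Call:
{"op": "arm_command", "data": {"plan": [[0,0,0,0,0,0.01,0.3],[0,0,0,0,0,0.01,0.3],[0,0,0,0,0,0,0.3]]}}

```text
time: 19.85
ee_pos: [524.5, 234.9, 148.4]
tool_rot: [-1.727, -2.616, 0.017]
ft_force: [-0.9, 0.3, -1.1]
width: 63.8
grip_force: 45.7
```

Call:
{"op": "arm_command", "data": {"plan": [[0,0,0,0,0,0.005,0.3],[0,0,0,0,0,0.003,0.3],[0,0,0,0,0,0,0.3]]}}

```text
time: 20.23
ee_pos: [525.1, 235.0, 141.3]
tool_rot: [-1.728, -2.617, 0.014]
ft_force: [1.1, 0.0, -2.1]
width: 63.4
grip_force: 45.7
```

Call:
{"op": "arm_command", "data": {"plan": [[0,0,0,0,0,0.004,0.3],[0,0,0,0,0,0.003,0.3],[0,0,0,0,0,0,0.3]]}}

```text
time: 20.6
ee_pos: [524.8, 235.0, 134.1]
tool_rot: [-1.728, -2.616, 0.015]
ft_force: [0.3, -0.5, -2.1]
width: 63.9
grip_force: 45.7
```

Call:
{"op": "arm_command", "data": {"plan": [[0,0,0,0,0,0.002,0.3],[0,0,0,0,0,0.002,0.3],[0,0,0,0,0,0,0.3]]}}

```text
time: 20.98
ee_pos: [524.9, 235.0, 130.3]
tool_rot: [-1.728, -2.617, 0.014]
ft_force: [-0.7, 0.2, -2.6]
width: 63.7
grip_force: 45.7
```

Call:
{"op": "arm_command", "data": {"plan": [[0,0,0,0,0,0.001,0.3],[0,0,0,0,0,0,0.3]]}}

```text
time: 21.22
ee_pos: [525.1, 235.0, 129.5]
tool_rot: [-1.728, -2.617, 0.014]
ft_force: [-1.4, 0.3, -2.1]
width: 64.1
grip_force: 45.7
```

Call:
{"op": "arm_command", "data": {"plan": [[0,0,0,0,0,0.001,0.3],[0,0,0,0,0,0,0.3]]}}

```text
time: 21.48
ee_pos: [525.1, 235.0, 128.6]
tool_rot: [-1.729, -2.617, 0.013]
ft_force: [-1.5, -0.3, -1.1]
width: 63.7
grip_force: 45.8
```

Call:
{"op": "arm_command", "data": {"plan": [[0,0,0,0,0,0.001,0.3],[0,0,0,0,0,0,0.3]]}}

```text
time: 21.72
ee_pos: [525.2, 235.1, 127.9]
tool_rot: [-1.729, -2.617, 0.013]
ft_force: [-0.4, -1.0, 2.4]
width: 63.6
grip_force: 46.0
```

Call:
{"op": "arm_command", "data": {"plan": [[0,0,0,0,0,0.001,0.3],[0,0,0,0,0,0,0.3]]}}

```text
time: 21.98
ee_pos: [525.3, 235.1, 127.5]
tool_rot: [-1.729, -2.617, 0.012]
ft_force: [-2.3, 1.0, 6.1]
width: 64.1
grip_force: 46.3
```

Call:
{"op": "arm_command", "data": {"plan": [[0,0,0,0,0,0,0.85],[0,0,0,0,0,0,1],[0,0,0,0,0,0,1],[0,0,0,0,0,0,1],[0,0,0,0,0,0,1]]}}

```text
time: 22.6
ee_pos: [525.1, 235.0, 126.4]
tool_rot: [-1.728, -2.617, 0.014]
ft_force: [0.5, -0.7, 0.2]
width: 85.4
grip_force: 0.0
```

Call:
{"op": "arm_command", "data": {"plan": [[0,0,0,0,0,-0.015,1],[0,0,0,0,0,-0.03,1],[0,0,0,0,0,-0.04,1],[0,0,0,0,0,-0.045,1],[0,0,0,0,0,0,1]]}}

```text
time: 23.22
ee_pos: [528.6, 236.4, 261.9]
tool_rot: [1.731, 2.62, -0.001]
ft_force: [0.2, 0.1, -0.1]
width: 85.5
grip_force: 0.0
```

```bash
python3 - <<'E'
from h import *
q,T=st(); w,K,M=cam("wrist"); s,Ks,Ms=cam("side"); np.savez("w6.npz",w=w,K=K,M=M)
m=yellow(w); n,l,S,c=cv2.connectedComponentsWithStats(m); print([list(map(int,a)) for a in S[1:] if a[4]>500])
for p in ([522.5,236.3,135],[522.5,236.3,65]): print(proj(K,M,p))
pts=lambda p:rings(np.array([p[0],p[1],p[2]+70]),np.array([p[3],p[4],1.]),(29.1,33),30)
ms=yellow(s); r=np.argwhere(ms[110:180,285:330])+[110,285]; print(r.min(0),r.max(0),proj(Ks,Ms,rings(np.array([522.5,236.3,105]),np.array([0,0,1.]),(29.1,33),30)).min(0),proj(Ks,Ms,rings(np.array([522.5,236.3,105]),np.array([0,0,1.]),(29.1,33),30)).max(0))
print(fit([(ms,Ks,Ms,(290,115,32,60))],lambda p:pts([p[0],236.3,p[1],0,0]),[522,35],[5,8]))
E
```

```text
t 23.225 p [528.6479 236.3626 261.9182] x [-0.3925  0.9197 -0.0013] y [0.9197 0.3925 0.0001] z [ 0.0006 -0.0011 -1.    ] q [ 0.3011  0.272   1.4618 -0.0013  1.4076 -0.1021] w 85.48315117558444 g 0.0 F [ 0.2353  0.1327 -0.0565]
[[56, 42, 86, 97, 5300], [246, 152, 100, 102, 5282], [114, 175, 63, 84, 3602], [45, 314, 77, 46, 1254]]
[[311.3894 192.0266]]
[[312.4475 172.8081]]
[142 298] [158 314] [297.3698 141.732 ] [316.0283 158.7809]
(array([520.0392,  37.2781]), np.float64(0.12458714097738266))
```

Call:
{"op": "arm_command", "data": {"plan": [[0,0,-10.4,0,0,0,1],[0,0,-10.4,0,0,0,1],[0,0,-10.4,0,0,0,1],[0,0,-10.4,0,0,0,1],[0,0,-10.4,0,0,0,1]]}}

```text
time: 23.95
ee_pos: [525.3, 235.2, 254.8]
tool_rot: [-0.396, -3.104, 0.011]
ft_force: [0.7, 0.0, -1.0]
width: 85.5
grip_force: 0.0
```

Call:
{"op": "arm_command", "data": {"plan": [[0,0,-10.4,0,0,0,1],[0,0,0,0.0023,-0.0507,0.02,0.5],[0,0,0,0.0023,-0.0507,0.02,0.5],[0,0,0,0.0023,-0.0507,0.02,0.5],[0,0,0,0,0,0,0.5]]}}

```text
time: 24.58
ee_pos: [504.1, 81.3, 194.5]
tool_rot: [-0.129, -3.123, 0.01]
ft_force: [0.4, 0.7, -0.3]
width: 42.7
grip_force: 0.0
```

```bash
python3 - <<'E'
from h import *
q,T=st(); w,K,M=cam("wrist"); np.savez("w7.npz",w=w,K=K,M=M)
ce=np.array([508.5,85,0]);ey=np.array([.0788,.9969,0]);ex=np.array([.9969,-.0788,0])
pr=proj(K,M,[ce+a*13*ex+b*12*ey+[0,0,66] for a,b in((-1,-1),(1,-1),(1,1),(-1,1))]); print(pr)
h=cv2.cvtColor(w,cv2.COLOR_RGB2HSV); org=((h[...,0]>8)&(h[...,0]<25)&(h[...,1]>140)).astype(np.uint8)
n,l,S,c=cv2.connectedComponentsWithStats(org); print("orange",[list(map(int,a)) for a in S[1:] if a[4]>300])
blk=(h[...,2]<45).astype(np.uint8); n,l,S,c=cv2.connectedComponentsWithStats(blk); print("black",[(list(map(int,a)),b) for a,b in zip(S[1:],c[1:]) if a[4]>150])
E
```

```text
t 24.575 p [504.0854  81.3496 194.4751] x [-0.9964  0.0827  0.0161] y [ 0.0826  0.9966 -0.0068] z [-0.0166 -0.0054 -0.9998] q [ 0.0271  0.2214  1.7049 -0.0053  1.232  -1.4591] w 42.6669588789204 g 0.0 F [ 0.4072  0.6912 -0.2942]
[[308.7922 187.7316]
 [309.1275 214.8695]
 [335.1697 214.8479]
 [335.6126 187.6886]]
orange [[25, 5, 42, 47, 575], [306, 144, 87, 88, 3906], [478, 182, 66, 68, 1005], [501, 193, 87, 69, 2427]]
black [([598, 15, 19, 87, 806], array([606.5372,  58.0868])), ([418, 168, 129, 83, 4000], array([481.082 , 197.3562])), ([313, 179, 25, 36, 828], array([324.7101, 197.3019])), ([528, 194, 60, 34, 918], array([562.8649, 206.6394])), ([65, 249, 504, 151, 33703], array([316.5088, 350.0063])), ([606, 310, 27, 24, 175], array([621.8286, 319.1543]))]
```

Call:
{"op": "arm_command", "data": {"plan": [[-0.4,-0.9,0,-0.004,0.0063,0.02,0.5],[0,0,0,0,0,0.03,0.5],[0,0,0,0,0,0.03,0.5],[0,0,0,0,0,0,0.5]]}}

```text
time: 25.12
ee_pos: [510.0, 91.4, 115.3]
tool_rot: [0.121, 3.138, 0.003]
ft_force: [-0.2, -0.3, -0.6]
width: 42.8
grip_force: 0.0
```

```bash
python3 - <<'E'
from h import *
delta([508.5,87.3,50])
w,K,M=cam("wrist"); h=cv2.cvtColor(w,cv2.COLOR_RGB2HSV)
ce=np.array([508.5,87.3,0]);ey=np.array([.0788,.9969,0]);ex=np.array([.9969,-.0788,0])
print(proj(K,M,[ce+a*13*ex+b*12*ey+[0,0,66] for a,b in((-1,-1),(1,-1),(1,1),(-1,1))]))
blk=(h[...,2]<45).astype(np.uint8); n,l,S,c=cv2.connectedComponentsWithStats(blk); print("black",[(list(map(int,a)),b) for a,b in zip(S[1:],c[1:]) if a[4]>150])
for r in (230,250,270,290): print(r,"".join("#" if v else "." for v in blk[r,240:400:2]))
E
```

```text
t 25.125 p [509.9726  91.4282 115.3445] x [-0.997   0.077  -0.0015] y [0.077 0.997 0.002] z [ 0.0016  0.0019 -1.    ] q [ 0.0418  0.2967  1.8196  0.0021  1.0236 -1.453 ] w 42.760983333159764 g 0.0 F [-0.2155 -0.2619 -0.6128]
tool shift m [ 0.0012 -0.0044  0.0653]
[[291.2726 212.5628]
 [292.2698 248.8218]
 [328.2368 248.864 ]
 [328.8251 212.6134]]
black [([436, 181, 176, 146, 10438], array([532.1719, 236.7795])), ([293, 195, 35, 54, 1715], array([310.2239, 222.4898])), ([65, 249, 504, 151, 34578], array([320.0425, 351.2474]))]
230 ...........................#################....................................
250 ............######..........................................##..................
270 ..################.........................................################.....
290 #######...########..........................................#######....#########
```

Call:
{"op": "arm_command", "data": {"plan": [[0,0,0,0.0012,-0.0044,0.01,0.5],[0,0,0,0,0,0.02,0.5],[0,0,0,0,0,0.02,0.5],[0,0,0,0,0,0.015,0.5],[0,0,0,0,0,0,0.5]]}}

```text
time: 25.8
ee_pos: [510.1, 85.9, 51.6]
tool_rot: [0.123, 3.134, 0.003]
ft_force: [-0.6, 1.0, 0.4]
width: 42.8
grip_force: 0.0
```

Call:
{"op": "arm_command", "data": {"plan": [[0,0,0,0,0,0,0.2],[0,0,0,0,0,0,0.2],[0,0,0,0,0,0,0.2],[0,0,0,0,0,0,0.2]], "newtons": 25}}

```text
time: 26.3
ee_pos: [511.2, 86.1, 52.9]
tool_rot: [0.123, 3.131, 0.003]
ft_force: [-0.2, 0.8, 5.2]
width: 23.5
grip_force: 28.9
```

```bash
python3 - <<'E'
from h import *
st()
E
```

```text
t 26.3 p [511.2109  86.0879  52.9423] x [-0.9969  0.0785 -0.0085] y [0.0784 0.9969 0.0024] z [ 0.0086  0.0017 -1.    ] q [ 0.0316  0.3697  1.9014  0.0019  0.8619 -1.4619] w 23.51837218742413 g 28.89768272638321 F [-0.2194  0.7618  5.2353]
```

Call:
{"op": "arm_command", "data": {"plan": [[0,0,0,0,0.008,0,0.2],[0,0,0,0,0.01,0,0.2],[0,0,0,0,0.01,0,0.2],[0,0,0,0,0.01,0,0.2],[0,0,0,0,0.007,0,0.2]]}}

```text
time: 26.92
ee_pos: [514.8, 130.9, 53.0]
tool_rot: [0.122, 3.131, 0.002]
ft_force: [-0.1, -2.7, 5.5]
width: 23.5
grip_force: 29.0
```

Call:
{"op": "arm_command", "data": {"plan": [[0,0,0,0,0.003,0,0.2],[0,0,0,0,0.003,0,0.2],[0,0,0,0,0.003,0,0.2],[0,0,0,0,0.003,0,0.2],[0,0,0,0,0.003,0,0.2]]}}

```text
time: 27.55
ee_pos: [516.0, 145.4, 53.0]
tool_rot: [0.122, 3.131, 0.001]
ft_force: [0.5, -2.2, 5.6]
width: 23.5
grip_force: 29.0
```

```bash
python3 - <<'E'
from h import *
st()
E
```

```text
t 27.55 p [516.0454 145.4365  52.9743] x [-0.9969  0.078  -0.0086] y [0.078  0.997  0.0013] z [ 0.0087  0.0006 -1.    ] q [ 0.1453  0.391   1.8625 -0.0009  0.8795 -1.3468] w 23.45010817894058 g 28.975427448749542 F [ 0.455  -2.1553  5.5702]
```

Call:
{"op": "arm_command", "data": {"plan": [[0,0,0,0,0.003,0,0.2],[0,0,0,0,0.003,0,0.2],[0,0,0,0,0.003,0,0.2],[0,0,0,0,0.003,0,0.2],[0,0,0,0,0.002,0,0.2]]}}

```text
time: 28.18
ee_pos: [517.1, 158.8, 53.0]
tool_rot: [0.122, 3.131, -0.0]
ft_force: [-0.0, -4.3, 5.3]
width: 23.5
grip_force: 29.0
```

Call:
{"op": "arm_command", "data": {"plan": [[0,0,0,0,0.001,0,0.2],[0,0,0,0,0.001,0,0.2],[0,0,0,0,0,0,0.2]]}}

```text
time: 28.55
ee_pos: [517.3, 160.8, 53.0]
tool_rot: [0.122, 3.131, 0.0]
ft_force: [0.9, -3.9, 5.1]
width: 23.4
grip_force: 29.0
```

Call:
{"op": "arm_command", "data": {"plan": [[0,0,0,0,0.001,0,0.2],[0,0,0,0,0.001,0,0.2],[0,0,0,0,0,0,0.2]]}}

```text
time: 28.92
ee_pos: [517.4, 162.8, 53.0]
tool_rot: [0.122, 3.131, 0.0]
ft_force: [1.2, -5.4, 5.3]
width: 23.7
grip_force: 29.0
```

Call:
{"op": "arm_command", "data": {"plan": [[0,0,0,0,0.001,0,0.2],[0,0,0,0,0.001,0,0.2],[0,0,0,0,0,0,0.2]]}}

```text
time: 29.3
ee_pos: [517.6, 164.8, 53.0]
tool_rot: [0.122, 3.131, 0.0]
ft_force: [-0.2, -5.2, 5.1]
width: 23.3
grip_force: 29.0
```

Call:
{"op": "arm_command", "data": {"plan": [[0,0,0,0,0.001,0,0.2],[0,0,0,0,0,0,0.2]]}}

```text
time: 29.55
ee_pos: [517.7, 165.8, 53.0]
tool_rot: [0.122, 3.131, 0.0]
ft_force: [-0.5, -3.6, 6.0]
width: 23.8
grip_force: 29.0
```

Call:
{"op": "arm_command", "data": {"plan": [[0,0,0,0,0.001,0,0.2],[0,0,0,0,0,0,0.2]]}}

```text
time: 29.8
ee_pos: [517.8, 166.8, 53.0]
tool_rot: [0.122, 3.131, 0.0]
ft_force: [0.1, -4.5, 5.5]
width: 23.5
grip_force: 29.0
```

Call:
{"op": "arm_command", "data": {"plan": [[0,0,0,0,0.001,0,0.2],[0,0,0,0,0,0,0.2]]}}

```text
time: 30.05
ee_pos: [517.8, 167.8, 53.0]
tool_rot: [0.122, 3.131, 0.0]
ft_force: [0.1, -4.0, 5.5]
width: 23.9
grip_force: 29.0
```

Call:
{"op": "arm_command", "data": {"plan": [[0,0,0,0,0.001,0,0.2],[0,0,0,0,0,0,0.2]]}}

```text
time: 30.3
ee_pos: [517.9, 168.8, 53.0]
tool_rot: [0.122, 3.131, 0.0]
ft_force: [0.7, -3.7, 5.5]
width: 23.4
grip_force: 29.0
```

```bash
python3 - <<'E'
from h import *
q,T=st(); s,Ks,Ms=cam("side"); w,K,M=cam("wrist")
ms=yellow(s); r=np.argwhere(ms[110:180,285:330])+[110,285]; print(len(r),r.min(0),r.max(0))
pts=lambda p:rings(np.array([p[0],p[1],105]),np.array([p[2],p[3],1.]),(29.1,33),30)
V=[(ms,Ks,Ms,(290,115,32,60))]
print(fit(V,lambda p:pts([p[0],p[1],0,0]),[524,258],[5,8]))
m=blue(s); 
for rr in range(135,176,4):
    c=np.where(m[rr,290:325])[0]+290; d=np.where(ms[rr,290:325])[0]+290
    print(rr,c[[0,-1]] if len(c) else 0,d[[0,-1]] if len(d) else 0)
h=cv2.cvtColor(w,cv2.COLOR_RGB2HSV); org=((h[...,0]>8)&(h[...,0]<19)&(h[...,1]>140)).astype(np.uint8)
n,l,S,c=cv2.connectedComponentsWithStats(org); print("orange",[list(map(int,a)) for a in S[1:] if a[4]>300])
E
```

```text
t 30.3 p [517.9149 168.8051  52.9682] x [-0.9969  0.0778 -0.0086] y [0.0778 0.997  0.0004] z [ 0.0086 -0.0002 -1.    ] q [ 0.1885  0.4015  1.8432 -0.0024  0.8885 -1.3029] w 23.366492684076793 g 28.98854434490204 F [ 0.7236 -3.733   5.4792]Traceback (most recent call last):
  File "<stdin>", line 3, in <module>
    return umr_minimum(a, axis, None, out, keepdims, initial, where)
ValueError: zero-size array to reduction operation minimum which has no identity
```

```bash
python3 - <<'E'
from h import *
t,Kt,Mt=cam("top"); s,Ks,Ms=cam("side"); w,K,M=cam("wrist")
np.savez("w8.npz",w=w,K=K,M=M,t=t,s=s)
P=np.array([525,259,0.])
for n,(im,k,m) in dict(t=(t,Kt,Mt),s=(s,Ks,Ms),w=(w,K,M)).items():
    y=yellow(im); N,l,S,c=cv2.connectedComponentsWithStats(y); print(n,"pred",proj(k,m,P+[0,0,135])[0],proj(k,m,P+[0,0,65])[0],[(list(map(int,a)),np.round(b)) for a,b in zip(S[1:],c[1:]) if a[4]>40])
    y=blue(im); N,l,S,c=cv2.connectedComponentsWithStats(y); print(n,"blue",proj(k,m,P+[0,0,100])[0],[(list(map(int,a)),np.round(b)) for a,b in zip(S[1:],c[1:]) if a[4]>60])
E
```

```text
t pred [238.9891 195.8806] [243.2622 201.2822] [([243, 194, 6, 11, 48], array([245., 199.])), ([296, 252, 27, 21, 428], array([310., 262.])), ([374, 259, 37, 39, 672], array([392., 278.]))]
t blue [241.1785 198.6482] [([203, 0, 31, 51, 250], array([217.,  30.])), ([374, 0, 120, 80, 2218], array([432.,  57.])), ([328, 47, 21, 9, 67], array([339.,  49.])), ([323, 60, 25, 20, 173], array([336.,  73.])), ([380, 103, 24, 43, 509], array([391., 124.])), ([566, 111, 17, 19, 244], array([574., 120.])), ([613, 120, 27, 210, 2813], array([631., 196.])), ([441, 251, 126, 97, 868], array([522., 312.]))]
s pred [306.3785 143.353 ] [306.5205 159.1879] [([226, 167, 21, 30, 405], array([235., 180.])), ([257, 189, 19, 28, 386], array([265., 204.])), ([241, 237, 34, 35, 591], array([257., 254.]))]
s blue [306.4504 151.3719] [([311, 66, 30, 7, 107], array([326.,  69.])), ([322, 93, 31, 10, 121], array([338.,  98.])), ([394, 96, 58, 63, 421], array([406., 127.])), ([318, 109, 34, 10, 168], array([334., 113.])), ([298, 152, 9, 21, 75], array([301., 162.])), ([412, 152, 10, 32, 110], array([416., 168.])), ([372, 168, 24, 47, 427], array([383., 195.])), ([426, 184, 12, 29, 115], array([432., 198.])), ([444, 200, 110, 105, 2979], array([495., 262.])), ([484, 210, 42, 6, 68], array([505., 212.])), ([378, 228, 43, 15, 434], array([399., 235.])), ([195, 313, 17, 87, 392], array([203., 357.])), ([267, 382, 37, 18, 170], array([289., 395.])), ([460, 391, 23, 9, 175], array([471., 396.]))]
w pred [687.2628 467.3147] [512.3755 290.2464] [([0, 0, 71, 11, 518], array([28.,  4.])), ([429, 168, 11, 43, 160], array([434., 187.])), ([296, 197, 42, 15, 305], array([317., 202.])), ([516, 279, 124, 121, 11115], array([590., 345.]))]
w blue [572.8062 351.4308] [([433, 204, 207, 158, 15870], array([514., 272.]))]
```

Call:
{"op": "arm_command", "data": {"plan": [[0,0,0,0,0.001,0,0.2],[0,0,0,0,0,0,0.2]]}}

```text
time: 30.8
ee_pos: [518.0, 169.8, 53.0]
tool_rot: [0.122, 3.131, 0.0]
ft_force: [0.5, -4.4, 5.7]
width: 23.5
grip_force: 29.0
```

Call:
{"op": "arm_command", "data": {"plan": [[0,0,0,0,0.001,0,0.2],[0,0,0,0,0,0,0.2]]}}

```text
time: 31.05
ee_pos: [518.1, 170.8, 53.0]
tool_rot: [0.122, 3.131, 0.0]
ft_force: [0.8, -4.7, 5.0]
width: 23.2
grip_force: 29.0
```

```bash
python3 - <<'E'
from h import *
q,T=st(); w,K,M=cam("wrist")
b=blue(w); y=yellow(w)
N,l,S,c=cv2.connectedComponentsWithStats(b); B=(l==1+np.argmax(S[1:,4]))
N,l,S,c=cv2.connectedComponentsWithStats(y); Y=(l==1+np.argmax(S[1:,4])); 
m=(B|Y).astype(np.uint8); m[:200]=0
def md(p): 
    a=np.array([p[2],p[3],1.]); a/=np.linalg.norm(a); f=np.array([p[0],p[1],5])
    return np.vstack([rings(f,a),rings(f+100*a,a,(29.1,33),30)])
# keep the unclipped image region only
V=[(m,K,M,(425,200,215,200))]
print(fit(V,lambda p:md([p[0],p[1],0,0]),[523,257],[5,5]),fit(V,md,[523,257,0,0],[5,5,.1,.1]))
h=cv2.cvtColor(w,cv2.COLOR_RGB2HSV)
ey=np.array([.0785,.9969,0]);ex=np.array([.9969,-.0785,0])
g=np.array([q[0]-2,q[1],0])
print("pred face mid/ends top",proj(K,M,[g+70*ey+k*ex+[0,0,20] for k in(-48,0)]),"back",proj(K,M,[g+64*ey-48*ex+[0,0,20]]))
org=((h[...,0]>8)&(h[...,0]<19)&(h[...,1]>140))
for r in (150,165,180): print(r,np.where(org[r])[0][[0,-1]] if org[r].any() else 0, np.where(org[r,400:470])[0]+400)
E
```

```text
t 31.05 p [518.0894 170.8005  53.    ] x [-0.9969  0.0778 -0.0086] y [0.0778 0.997  0.0005] z [ 0.0086 -0.0002 -1.    ] q [ 0.1921  0.4023  1.8415 -0.0024  0.8893 -1.2993] w 23.214950446913072 g 28.9865443110466 F [ 0.7804 -4.6888  4.9965]
(array([524.4929, 266.3621]), np.float64(0.10204342007637024)) (array([524.0346, 259.6496,   0.066 ,   0.2173]), np.float64(0.06341028213500977))
pred face mid/ends top [[444.3223 162.6705]
 [432.9797 241.1994]] back [[433.3678 162.6616]]
150 0 []
165 [426 438] [426 427 428 429 430 431 432 433 434 435 436 437 438]
180 [424 439] [424 425 426 427 428 429 430 431 432 438 439]
```

Call:
{"op": "arm_command", "data": {"plan": [[0,0,0,0,0,0,0.5],[0,0,0,0,0,0,0.5],[0,0,0,0,0,0,0.5],[0,0,0,0,0,-0.02,0.5],[0,0,0,0,0,-0.05,0.5]]}}

```text
time: 31.72
ee_pos: [514.7, 171.4, 120.7]
tool_rot: [0.123, 3.139, 0.001]
ft_force: [1.1, -0.1, 0.3]
width: 42.6
grip_force: 0.0
```

Call:
{"op": "arm_command", "data": {"plan": [[0,0,0,0,0,-0.055,0.5],[0,0,0,0,0,-0.055,0.5],[0,0,0,0,0,-0.04,0.5],[0,0,0,0,0,0,0.5]]}}

```text
time: 32.22
ee_pos: [517.5, 172.1, 276.1]
tool_rot: [0.122, 3.125, 0.006]
ft_force: [0.5, 0.3, 0.2]
width: 42.7
grip_force: 0.0
```

```bash
python3 - <<'E'
from h import *
q,T=st(); w,K,M=cam("wrist"); s,Ks,Ms=cam("side"); np.savez("w9.npz",w=w,K=K,M=M,s=s,Ks=Ks,Ms=Ms)
h=cv2.cvtColor(w,cv2.COLOR_RGB2HSV)
b=blue(w); y=yellow(w)
for nm,m in (("b",b),("y",y),("o",((h[...,0]>8)&(h[...,0]<19)&(h[...,1]>140)).astype(np.uint8))):
    N,l,S,c=cv2.connectedComponentsWithStats(m); print(nm,[(list(map(int,a)),np.round(d)) for a,d in zip(S[1:],c[1:]) if a[4]>150])
P=np.array([525.8,258.2,0]); ey=np.array([.0785,.9969,0]);ex=np.array([.9969,-.0785,0])
print("rimY",proj(K,M,P+[0,0,135]),"rimB",proj(K,M,P+[0,0,105]),"foot",proj(K,M,P+[0,0,5]))
C=np.array([517,146.5,0])
print("wall outer corners",proj(K,M,[C+140*ey+k*ex+[0,0,20] for k in(-55,55)]),"inner",proj(K,M,[C+134*ey+k*ex+[0,0,20] for k in(-50,50)]))
ms=yellow(s);mb=blue(s)
for nm,m in (("y",ms),("b",mb)):
    N,l,S,c=cv2.connectedComponentsWithStats(m[120:190,285:330]); print(nm,[(list(map(int,a)),np.round(d)) for a,d in zip(S[1:],c[1:]) if a[4]>15])
print(proj(Ks,Ms,[P+[0,0,z] for z in (135,105,5)]))
E
```

```text
t 32.225 p [517.52   172.0542 276.0705] x [-0.9968  0.078  -0.0143] y [0.078  0.9969 0.0044] z [ 0.0146  0.0033 -0.9999] q [ 0.1931  0.2057  1.5177  0.0004  1.4033 -1.2997] w 42.73484191403645 g 0.0 F [0.5259 0.3173 0.1513]
b [([577, 94, 25, 12, 227], array([590.,  99.])), ([539, 113, 101, 264, 9448], array([597., 232.])), ([369, 145, 49, 42, 366], array([381., 155.])), ([91, 295, 33, 75, 1909], array([105., 330.])), ([207, 354, 18, 46, 185], array([215., 377.])), ([411, 367, 45, 33, 896], array([429., 385.])), ([618, 371, 22, 26, 155], array([630., 384.])), ([5, 390, 70, 10, 412], array([ 43., 396.]))]
y [([0, 0, 62, 48, 2586], array([29., 22.])), ([176, 0, 104, 59, 4761], array([226.,  24.])), ([301, 139, 51, 29, 963], array([329., 149.])), ([373, 150, 71, 67, 3710], array([407., 183.]))]
o [([300, 124, 70, 72, 1644], array([343., 164.]))]
rimY [[408.0117 190.2538]] rimB [[399.6658 181.2333]] foot [[380.2059 160.2002]]
wall outer corners [[408.3972 119.1064]
 [400.0248 202.3449]] inner [[403.1625 123.248 ]
 [395.953  198.8935]]
y [([12, 18, 17, 17, 241], array([20., 26.]))]
b [([2, 6, 32, 10, 136], array([16., 11.])), ([13, 32, 16, 20, 222], array([21., 42.])), ([24, 53, 3, 12, 17], array([26., 59.]))]
[[306.6353 143.458 ]
 [306.6942 150.3447]
 [306.8816 172.244 ]]
```

```bash
python3 - <<'E'
from h import *
d=np.load("w9.npz"); w,K,M,s,Ks,Ms=[d[k] for k in("w","K","M","s","Ks","Ms")]
h=cv2.cvtColor(w,cv2.COLOR_RGB2HSV)
o=((h[...,0]>8)&(h[...,0]<22)&(h[...,1]>140)); wh=(h[...,1]<45)&(h[...,2]>90)
for r in range(112,214,6):
    a=np.where(o[r,290:380])[0]+290; b=np.where(wh[r,330:440])[0]+330
    print(r,"o",a[[0,-1]] if len(a) else 0,"w",b[[0,-1]] if len(b) else 0, "".join("o" if o[r,c] else "w" if wh[r,c] else "b" if blue(w)[r,c] else "y" if yellow(w)[r,c] else "." for c in range(340,420,2)))
C=np.array([517,146.5,0]);ey=np.array([.0785,.9969,0]);ex=np.array([.9969,-.0785,0])
for yy in (84,90,134,140): print(yy,proj(K,M,[C+yy*ey+k*ex+[0,0,20] for k in(-48,0,48)]).round(1).tolist())
A=[(yellow(w),K,M,(362,140,100,90))];B=[(yellow(s),Ks,Ms,(290,130,32,30))]
pts=lambda p:rings(np.array([p[0],p[1],p[4]]),np.array([p[2],p[3],1.]),(29.1,33),30)
print(fit(A+B,pts,[525,258,0,0,105],[4,4,.05,.05,3])); print(fit(A+B,lambda p:pts([p[0],p[1],0,0,105]),[525,258],[4,4]))
E
```

```text
112 o 0 w 0 ........................................
118 o 0 w [330 408] wwwwwwwwwwwwwwwwwwwwwwwwwwwwwwwwwww.....
124 o [366 368] w [330 408] wwwwwwwwwwwwwoo.wwwwwwwwwwwwww..www.....
130 o [365 369] w [330 407] wwwwwwwwwwww.oo.wwwwwwwwwwwwww..ww......
136 o [365 368] w [330 407] wwwwwwwwwwww.oo.wwwwwwwwwwwwww.www......
142 o [300 368] w [371 406] yyyyooooooooooo.wwwwwwwwwwwww..www......
148 o [300 368] w 0 yyyoooooooooooo..bbbbbbbbbbbbbbbbbbbb...
154 o [300 368] w 0 yyyyooooooooooobbbbbbbb.yyyyyyyyyyyyyyyy
160 o [300 367] w 0 oooooooooooooo.bbbb.yyyyyyyyyyyyyyyyyyyy
166 o [301 367] w 0 oooooooooooooo.bbbyyyyyyyyyyyyyyyyyyyyyy
172 o [301 367] w 0 oooooooooooooo.b.yyyyyyyyyyyyyyyyyyyyyyy
178 o [301 366] w 0 oooooooooooooo...yyyyyyyyyyyyyyyyyyyyyyy
184 o [362 366] w [330 368] wwwwwwwwww.ooow.byyyyyyyyyyyyyyyyyyyyyyy
190 o [362 365] w [330 372] wwwwwwwwwwwoo.www.yyyyyyyyyyyyyyyyyyyyyy
196 o 0 w 0 ..................yyyyyyyyyyyyyyyyyyyyyy
202 o 0 w 0 ....................yyyyyyyyyyyyyyyyyyyy
208 o 0 w 0 ......................yyyyyyyyyyyyyyyyyy
84 [[362.9, 124.9], [361.0, 162.7], [359.2, 197.5]]
90 [[367.7, 124.9], [365.6, 162.7], [363.6, 197.5]]
134 [[403.0, 124.9], [399.4, 162.7], [396.1, 197.5]]
140 [[407.8, 124.9], [404.0, 162.7], [400.5, 197.5]]
(array([520.971 , 258.3666,   0.0006,   0.0207, 107.9606]), np.float64(0.22752749919891357))
(array([521.1509, 260.1192]), np.float64(0.24912402033805847))
```

```bash
python3 -c "
from cell import ticket
print(ticket.hand_in())"
```

```text
the job is handed in; nothing more can be done
None
```

I stood the yellow cup upright on the desk and released it. I then nested it in the blue cup and slid the divider up until the gap to the end wall measured about 43–44 mm (joint about 0.131). I measured that gap in the wrist camera image and felt no clear rise in push force when the cups met the wall. The job is handed in, but the hand-in returned no verdict.

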